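Close down the hot plate and clear its bench

ROBOT

A 6-joint arm with a two-finger parallel gripper is mounted at the origin on the work surface. World frame = base frame: x ahead of the robot, y to its left, z up, the work surface at z = 0. Lengths are in mm, angles in rad, forces in N, time in s.
With the tool pointing down it reaches from about 250 to 775 mm from the base axis. Payload 4 kg.
Tool frame: the origin (TCP) lies on the mounting face of the last link; the fingertips stand 199 mm ahead of it and the grasp point (between the pads) lies 180 mm ahead of it; z points along the fingers, y is the line along which they close (so a half turn about z gives the same grasp; the last joint's range is limited). The gripper opens to 94 mm and grips with 3 to 60 N. Pads are 16 mm wide; open, the fingers measure 119 mm over their backs; the gripper's body (75 mm by 177 mm) begins 78 mm behind the grasp point.
Start: joints at [-1.319, 0.087, 1.371, -0, 1.684, -0.103], TCP at [191.065, -515.746, 404.706] pointing down, gripper open.
Joint ranges: [-3.1, 3.1], [-0.76, 2.03], [0.27, 2.55], [-1.08, 4.22], [0.17, 2.65], [-2.57, 2.57]. Speed limits (rad/s): [2.79, 2.79, 3.14, 3.14, 3.14, 3.14].

INTERFACE

Orientations are given as a rotation vector (axis times angle).
In Python, from cell import ctrl gives the robot as it stands.
- The arm moves only by the tool move_arm, never from a script. Its argument "commands" is a list that holds one entry, the list of rows, each a list of 7 numbers: the turn, a rotation vector about the tool's x, y, z as a fraction of full scale, then the shift along the tool's x, y, z as a fraction of full scale, then the opening, from 0 (shut) to 1 (fully open). A call has 1 to 12 rows; each row is the pose to reach, as a shift and turn from the pose commanded when the call began, along the tool's axes at that moment; what a row does not reach only later rows make up. Full scale, the value 1, is 300 mm for a shift and 45 degrees for a turn. A row lasts 1/12 s, in which the tool goes at most 41.7 mm and 7.16 degrees, less where a joint would pass 70% of its speed; a pose out of reach is approached as far as the arm can. A call with a number of a shift or a turn outside -1 to 1 is refused whole. A call with a gripper value outside its range is refused whole. The fingers move at their own pace and stop on an object; the grip force is fixed at half the most. Time passes only in rows, so rows that repeat a pose let the fingers close. It gives the time, the measured TCP pose, the force, the opening and the grip force at its end, in the units of the state.
- ctrl.observe(): the state, without advancing time (a new reading comes with each control period).
- ctrl.read_camera(name): name is "scene" or "top" or "wrist"; returns (picture, depth): 480x640x3 uint8, blue, green, red; 480x640 float32, mm along the optical axis (not along the pixel's ray), 0 where there is no reading.
- ctrl.camera_info(name): a dict with "fov_y" (degrees; the focal length in pixels is half the picture's height over the tangent of half this angle, whatever the lens; pixels are square), "cx", "cy" (the principal point, pixels), "position" and "attitude" of the camera in the world. Camera axes: x right, y down, z forward; pixel columns grow to the right and rows downward; lengths in mm; the calibration is good to about 2 mm. The wrist camera is an equidistant fisheye: a pixel r from the principal point sees the ray r / f radians off the axis. A picture is of the moment at which its call begins: read the wrist's pose just before it. camera_info takes no time and is no camera call; for the wrist camera it gives the pose at the moment of the call.
- ctrl.job_done(): hands the job in; it is judged then, once.
Trained networks look in the newest picture that a camera, given by its name, has taken for a name from the list of things; names that differ only in an ending like _2 or _b are one class to them, and where a whole thing is asked for, a point or a joint stands for the part that bears it (a point fixed in the world has none). Each returns a list of dicts, best first, with "confidence" (0 to 1); they miss things now and then, are a little off and sometimes report something else, mostly with a low value. They report only what shows in the picture. A call takes as long as a camera call. They do not tell look-alikes from the thing itself.
- ctrl.boxes_of(label, camera): "point" ([x, y, z] in mm, in world coordinates, good to about 4 mm: the middle of the surface that is visible of it).
- ctrl.regions_of(label, camera): "mask" (480x640 bool, what is visible of it).
- ctrl.mark_of(label, camera): "point" ([x, y, z] in mm, in world coordinates, good to about 4 mm: a listed point, or the origin of a listed thing).
The state is a dict: "time_s": time; "q": joint angles; "joint_vel": joint speeds; "effort": joint torques, N m; "eef_pos": TCP position; "ee_rot": TCP orientation; "force": force on the tool from outside, world axes, zero at the start; "torque": the same for the moment, N m; "width": finger opening in mm; "finger_force": force on a finger pad.
Only numpy, scipy, OpenCV 4.12 (cv2) and the standard library are available. Lean on these libraries where they do the work, as an engineer would, in place of code of your own. Each camera call takes 0.05 s, during which the arm holds its last target. There are 200 camera calls.

TASK

Close down this hot-plate place at the end of the practical: first, with the jug still on the plate, turn both knobs back until their pointers read zero; then lift the jug off, keeping it upright, and set it down gently with its whole base on the heat-proof mat beside the hot plate. Also nest all the plastic beakers that are out one inside another in order of size, each standing fully down inside the next larger one, with the largest beaker of all upright on the table at the outside. Leave the wash bottle, the calculator and the meter where they are.

Things in the scene. Friction and masses are not known exactly. Their poses are not given: they have to be found in the camera images.
- hotplate: orange hot-plate stirrer, fixed, 260 deep (x, from -140 to +120), 190 wide (y). Origin on the table under it; its -x side is the front with the sloping knob panel. Its square heating plate, 155 x 155, is centred 35 behind the origin (+x), top face 92 above the table
- heat_knob (a joint): heat, the left one (hot plate's +y side) of two alike black ribbed knobs on the hot plate's sloping front panel. 0: its white pointer line points straight up the panel (towards the heating plate) at the long white zero mark; grows clockwise seen from above, to 4.75; short marks every 0.52 rad. Zero is no stop: it turns on to -0.35. Light friction (0.03 N m), no spring, stays where left
- heat_knob_top (a point): centre of the heat knob's top face. z: the knob's axis, square to the panel, leaning 0.29 rad (16.4 deg) from vertical towards the hot plate's front (-x); x: along the pointer. Knob 32 wide (38 skirt in its lowest 5), standing 24.5 off the panel; the two axes are 104 apart, free space around
- stir_knob (a joint): stirring, the right one (hot plate's -y side) of two alike black ribbed knobs on the hot plate's sloping front panel. 0: its white pointer line points straight up the panel (towards the heating plate) at the long white zero mark; grows clockwise seen from above, to 4.75; short marks every 0.52 rad. Zero is no stop: it turns on to -0.35. Light friction (0.03 N m), no spring, stays where left
- stir_knob_top (a point): centre of the stirring knob's top face. z: the knob's axis, square to the panel, leaning 0.29 rad (16.4 deg) from vertical towards the hot plate's front (-x); x: along the pointer. Knob 32 wide (38 skirt in its lowest 5), standing 24.5 off the panel; the two axes are 104 apart, free space around
- jug: loose steel jug, about 0.42 kg, standing on the heating plate: straight round body 92 diameter, 115 high, open top, strap handle on its +y side. Origin: centre of its underside; z up
- jug_handle (a point): grip point on the jug's handle: 84 out from the jug's axis along its +y, 95 above its underside, on the handle's upright strap: 14 wide (along jug x), 6 thick (along y), from 30 to 106 above the underside; a 6 thick bar at 100 to 106 joins its top to the wall. 35 free between strap and wall. Axes as the jug's
- mat: square heat-proof mat, pale grey-white, 170 x 170 x 6, fixed flat on the table to the left of the hot plate. Origin: centre of its underside, its top is 6 above
- beaker1: loose white plastic beaker, smallest of five graded sizes: straight round cup, outer diameter 32, height 60, wall 2 (so 28 inside), floor 3; 14 g. Origin: centre of its underside; z axis up its own axis. May be absent
- beaker2: loose white plastic beaker, second smallest of five graded sizes: straight round cup, outer diameter 43, height 71, wall 2 (so 39 inside), floor 3; 20 g. Origin: centre of its underside; z axis up its own axis. May be absent
- beaker3: loose white plastic beaker, third (middle) of five graded sizes: straight round cup, outer diameter 55, height 82, wall 2 (so 51 inside), floor 3; 30 g. Origin: centre of its underside; z axis up its own axis. May be absent
- beaker4: loose white plastic beaker, second largest of five graded sizes: straight round cup, outer diameter 68, height 92, wall 2 (so 64 inside), floor 3; 45 g. Origin: centre of its underside; z axis up its own axis. May be absent
- beaker5: loose white plastic beaker, largest of five graded sizes: straight round cup, outer diameter 82, height 101, wall 2 (so 78 inside), floor 3; 70 g. Origin: centre of its underside; z axis up its own axis. Always there; starts empty
- wash_bottle: bystander: white plastic wash bottle, 60 diameter, 144 high to the cap and 175 with its thin bent spout, upright. Origin: centre of its underside
- calculator: bystander: black desk calculator, 100 x 150 x 18, lying flat. Origin: centre of its underside
- meter: bystander: grey hand-held conductivity meter, 170 x 85 x 34, lying flat. Origin: centre of its underside
There are look-alikes about, which are no part of the job. What is shaped like the jug but black or blue is not meant.

How it is judged:
By the outcome, as a careful person would: the job done as asked, in the order asked, and still so for the second after the job is handed in, with the robot touching nothing.
Of beaker1, beaker2, beaker3, beaker4 only 3 to 4 are there at a start; the rules pass over those that are not, and their reading is None.
At some moment in a run one of beaker2, beaker3, beaker4 may be knocked a few centimetres aside while the robot is not near it.
It also fails if it takes over 210 s, if anything falls off the work surface, if the arm or the gripper's body presses on something with over 40 N, if the wrist force passes 120 N, or if a joint passes its speed limit or range.

## Working session

There is one attempt and no reset: what is moved stays moved. The work goes in short steps, Python scripts to look and compute and a tool call to move; the robot and the scene stay as the last step left them, time stands still between calls to the robot, and variables do not carry over. Pictures are saved under pics/ and viewed, at most 14 in all, crops included, and the job is handed in when it is done.

Besides the shell and the picture viewer there is one more tool, called after "Request:" as name(argument=value, ...) on one line, values as JSON. move_arm: Moves the arm, as the interface text tells. Shift numbers are shares of 300 mm and turn numbers shares of 45 degrees, none past 1 either way. Its arguments: {"type":"object","properties":{"commands":{"type":"array"}},"required":["commands"]}

```bash
ls; mkdir -p pics
cat > h.py <<'E'
import numpy as np, cv2
from scipy.spatial.transform import Rotation as R
from cell import ctrl
E
python3 - <<'E'
from h import *
print(ctrl.observe())
for c in ("top","scene","wrist"):
    im,d=ctrl.read_camera(c); cv2.imwrite(f"pics/{c}0.png",im); print(c,ctrl.camera_info(c))
for l in ["hotplate","heat_knob_top","stir_knob_top","jug","jug_handle","mat","beaker1","beaker2","beaker3","beaker4","beaker5","wash_bottle","calculator","meter"]:
    for c in ("top","scene"):
        print(l,c,[(np.round(r["point"]).tolist(),round(r["confidence"],2)) for r in ctrl.mark_of(l,c)])
E
```

```text
pics
{'time_s': 0.0, 'q': array([-1.31910173e+00,  8.79752182e-02,  1.37223064e+00,  2.29253390e-05,
        1.68360331e+00, -1.03060135e-01]), 'joint_vel': array([-0.00107039,  0.00129305,  0.00085418,  0.00143632, -0.00130205,
        0.00024198]), 'effort': array([-3.73296816e-04, -3.40172303e+01, -3.02428329e+01,  7.16075208e-02,
        3.27628513e-02, -1.54434574e-04]), 'eef_pos': array([ 191.04160609, -515.64379029,  403.5046246 ]), 'ee_rot': array([-3.09012246e+00, -5.53943562e-01,  2.22667025e-04]), 'force': array([0.16490141, 0.51565055, 0.40380361]), 'torque': array([-0.04164514, -0.05055226, -0.03265246]), 'finger_force': 0.0, 'width': 94.15392251278813}
top {'fov_y': 44.301509715280254, 'cx': 324.1753803540286, 'cy': 243.62354929768236, 'position': array([ 421.79035024,  -12.08500914, 1308.26538064]), 'attitude': array([-2.18079154,  2.1524402 , -0.14217434])}
scene {'fov_y': 48.615096245092694, 'cx': 323.7597108697515, 'cy': 233.91908139016292, 'position': array([ 936.90165799, -587.52329478,  889.95313966]), 'attitude': array([-2.33881275, -0.65337021,  0.27556925])}
w
[... 2194 characters left out ...]
([433.0, -143.0, 1.0], 0.93), ([452.0, -262.0, -4.0], 0.84), ([424.0, -394.0, -1.0], 0.61), ([583.0, -174.0, -2.0], 0.58)]
beaker5 top [([452.0, -265.0, 1.0], 0.93), ([433.0, -141.0, 0.0], 0.78), ([427.0, -395.0, -0.0], 0.71), ([584.0, -175.0, -0.0], 0.61), ([713.0, -362.0, 2.0], 0.47)]
beaker5 scene [([433.0, -143.0, 1.0], 0.93), ([452.0, -262.0, -4.0], 0.84), ([424.0, -394.0, -1.0], 0.61), ([583.0, -174.0, -2.0], 0.58)]
wash_bottle top [([715.0, -360.0, 0.0], 0.56)]
wash_bottle scene [([708.0, -361.0, -4.0], 0.87)]
calculator top [([730.0, -172.0, -2.0], 0.81)]
calculator scene [([731.0, -167.0, -2.0], 0.83)]
meter top [([719.0, 341.0, 1.0], 0.87)]
meter scene [([725.0, 336.0, 2.0], 0.75)]
```

View pics/top0.png

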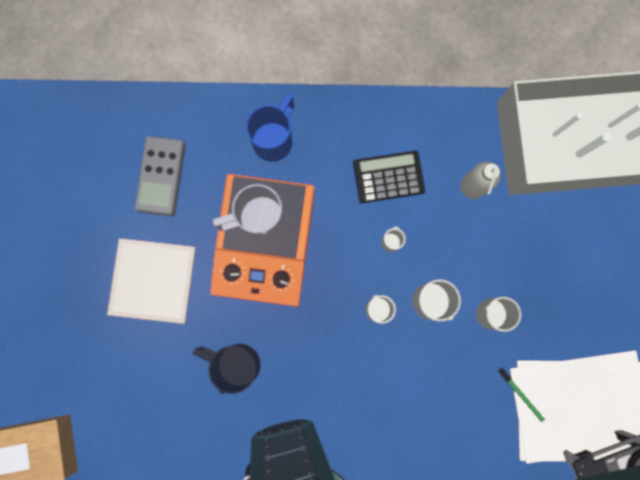

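View pics/scene0.png

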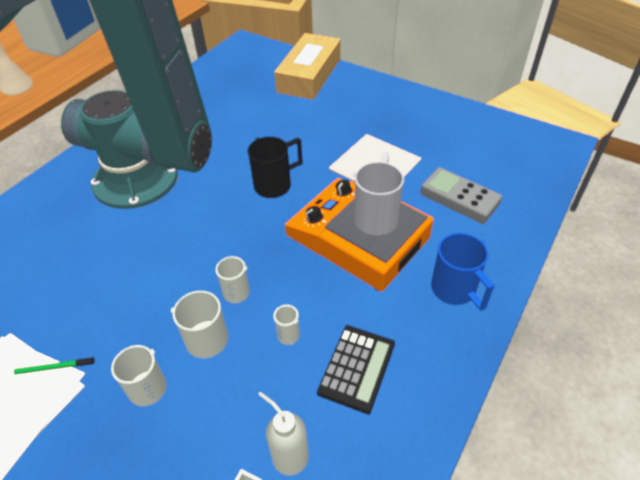

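```bash
cat > h.py <<'E'
import numpy as np, cv2
from scipy.spatial.transform import Rotation as R
from cell import ctrl
def cloud(c):
    i=ctrl.camera_info(c); im,d=ctrl.read_camera(c); f=240/np.tan(np.radians(i["fov_y"]/2))
    v,u=np.mgrid[:480,:640]; p=np.stack([(u-i["cx"])/f*d,(v-i["cy"])/f*d,d],-1)
    return im,d,p@R.from_rotvec(i["attitude"]).as_matrix().T+i["position"]
def beakers(c="top"):
    "rim circles (x,y,r,z) of the beakers seen"
    im,d,P=cloud(c); out=[]
    for r in ctrl.regions_of("beaker5",c):
        q=P[r["mask"]&(d>0)]; z=np.percentile(q[:,2],95)
        t=q[abs(q[:,2]-z)<8][:,:2].astype(np.float32)
        if len(t)<5: continue
        (x,y),rad=cv2.minEnclosingCircle(t); out.append((round(float(x)),round(float(y)),round(rad,1),round(float(z)),round(r["confidence"],2),len(t)))
    return out
def mv(pos,rot):
    "row (turn, shift) from the present measured pose to a world pose of the grasp point (180 ahead)"
    s=ctrl.observe(); A=R.from_rotvec(s["ee_rot"]); B=R.from_matrix(rot)
    tcp=np.array(pos)-180*B.as_matrix()[:,2]
    print("t",round(s["time_s"],1),"turn",np.round((A.inv()*B).as_rotvec()/np.radians(45),3),"shift",np.round(A.inv().apply(tcp-s["eef_pos"])/300,3))
def down(yaw):
    "tool down, closing line y at angle yaw (deg) from world x axis"
    a=np.radians(yaw); y=np.array([np.cos(a),np.sin(a),0]); z=np.array([0,0,-1.]); return np.stack([np.cross(y,z),y,z],1)
E
python3 - <<'E'
from h import *
print(beakers()); print(R.from_rotvec(ctrl.observe()["ee_rot"]).as_matrix().round(3))
im,d,P=cloud("top")
for l in ("hotplate","mat"):
    for r in ctrl.regions_of(l,"top"):
        m=r["mask"]; q=P[m&(d>0)]; print(l,r["confidence"],m.sum(),np.percentile(q,[1,99],axis=0).round().tolist(),cv2.minAreaRect(q[:,:2].astype(np.float32)))
E
```

```text
[(451, -265, 44.0, 103, 0.86, 239), (435, -148, 29.6, 85, 0.83, 122), (426, -397, 37.0, 94, 0.76, 188), (584, -176, 23.8, 73, 0.59, 107)]
[[ 0.938  0.347 -0.   ]
 [ 0.347 -0.938  0.   ]
 [ 0.    -0.    -1.   ]]
hotplate 0.91 8595 [[446.0, 2.0, 44.0], [706.0, 204.0, 98.0]] ((586.8452758789062, 109.42977142333984), (204.43453979492188, 278.4521484375), 83.3145980834961)
mat 0.6 6107 [[404.0, 265.0, -0.0], [576.0, 438.0, 13.0]] ((490.84185791015625, 352.57843017578125), (177.91102600097656, 174.26341247558594), 83.40151977539062)
```

Top view: beaker5 at px (437,300), beaker4 at (498,314), beaker3 at (380,309) and beaker2 at (394,239); beaker1 is absent. The steel jug is at (258,208) on the plate, the mat at (152,281) and the knobs at (232,272) and (283,281). Black and blue look-alike jugs are at (235,367) and (270,135). The scene view agrees. Next I move to look closely at the knobs.

```bash
cat >> h.py <<'E'
def knobrot(psi,th):
    "tool along a knob axis; tool x in the panel plane at th deg from up-the-panel (counterclockwise from above)"
    return (R.from_euler("z",psi,degrees=True)*R.from_rotvec([0,-0.29,0])*R.from_euler("z",th,degrees=True)*R.from_matrix(np.diag([1.,-1,-1]))).as_matrix()
def plan(way,start=None):
    "way: list of (grasp point, rot); prints chained calls: turn, shift, rows needed"
    s=ctrl.observe(); A=R.from_rotvec(s["ee_rot"]); p=s["eef_pos"]
    if start: p,A=np.array(start[0])-180*start[1][:,2],R.from_matrix(start[1])
    print("t",round(s["time_s"],1))
    for g,M in way:
        B=R.from_matrix(M); e=np.array(g)-180*M[:,2]; w=(B*A.inv()).as_rotvec(); th=np.linalg.norm(w)
        K=int(max(1,np.ceil(np.degrees(th)/44.9),np.ceil(np.linalg.norm(e-p)/320)))
        for k in range(K):
            A1=R.from_rotvec(w/K)*A; d=(e-p)*(1/(K-k))
            print((A.inv()*A1).as_rotvec().__truediv__(np.radians(45)).round(3).tolist(),A.inv().apply(d/300).round(3).tolist(),"rows",round(max(np.linalg.norm(d)/41.7,np.degrees(th)/K/7.16),1))
            A=A1; p=p+d
E
python3 - <<'E'
from h import *
psi=-8; M=knobrot(psi,180); n=-M[:,2]
plan([(np.array([493,119,87])+80*n,M)])
E
```

```text
t 1.8
[-0.122, -0.031, -0.835] [0.365, -0.438, 0.057] rows 5.3
[-0.122, -0.031, -0.835] [0.559, -0.127, 0.017] rows 5.3
[-0.122, -0.031, -0.835] [0.521, 0.239, 0.009] rows 5.3
[-0.122, -0.031, -0.835] [0.268, 0.505, 0.037] rows 5.3
```

Request:
move_arm(commands=[[[-0.122,-0.031,-0.835,0.365,-0.438,0.057,1],[-0.122,-0.031,-0.835,0.365,-0.438,0.057,1],[-0.122,-0.031,-0.835,0.365,-0.438,0.057,1],[-0.122,-0.031,-0.835,0.365,-0.438,0.057,1],[-0.122,-0.031,-0.835,0.365,-0.438,0.057,1],[-0.122,-0.031,-0.835,0.365,-0.438,0.057,1],[-0.122,-0.031,-0.835,0.365,-0.438,0.057,1]]])

```text
time_s: 2.38
eef_pos: [248.3, -353.4, 387.9]
ee_rot: [2.661, 1.477, -0.011]
force: [0.2, 0.2, 0.5]
width: 94.0
finger_force: 0.0
```

Request:
move_arm(commands=[[[-0.122,-0.031,-0.835,0.559,-0.127,0.017,1],[-0.122,-0.031,-0.835,0.559,-0.127,0.017,1],[-0.122,-0.031,-0.835,0.559,-0.127,0.017,1],[-0.122,-0.031,-0.835,0.559,-0.127,0.017,1],[-0.122,-0.031,-0.835,0.559,-0.127,0.017,1],[-0.122,-0.031,-0.835,0.559,-0.127,0.017,1],[-0.122,-0.031,-0.835,0.559,-0.127,0.017,1]]])

```text
time_s: 2.97
eef_pos: [305.6, -192.5, 370.8]
ee_rot: [1.983, 2.194, -0.019]
force: [-1.2, 0.5, -0.1]
width: 94.2
finger_force: 0.0
```

Request:
move_arm(commands=[[[-0.122,-0.031,-0.835,0.521,0.239,0.009,1],[-0.122,-0.031,-0.835,0.521,0.239,0.009,1],[-0.122,-0.031,-0.835,0.521,0.239,0.009,1],[-0.122,-0.031,-0.835,0.521,0.239,0.009,1],[-0.122,-0.031,-0.835,0.521,0.239,0.009,1],[-0.122,-0.031,-0.835,0.521,0.239,0.009,1],[-0.122,-0.031,-0.835,0.521,0.239,0.009,1]]])

```text
time_s: 3.55
eef_pos: [362.8, -31.4, 353.4]
ee_rot: [1.136, 2.659, -0.026]
force: [0.0, -0.8, -0.3]
width: 93.8
finger_force: 0.0
```

Request:
move_arm(commands=[[[-0.122,-0.031,-0.835,0.268,0.505,0.037,1],[-0.122,-0.031,-0.835,0.268,0.505,0.037,1],[-0.122,-0.031,-0.835,0.268,0.505,0.037,1],[-0.122,-0.031,-0.835,0.268,0.505,0.037,1],[-0.122,-0.031,-0.835,0.268,0.505,0.037,1],[-0.122,-0.031,-0.835,0.268,0.505,0.037,1],[-0.122,-0.031,-0.835,0.268,0.505,0.037,1],[-0.122,-0.031,-0.835,0.268,0.505,0.037,1]]])

```text
time_s: 4.22
eef_pos: [420.0, 128.5, 336.0]
ee_rot: [0.206, 2.845, -0.031]
force: [-0.2, -1.0, 0.5]
width: 94.2
finger_force: 0.0
```

```bash
cat >> h.py <<'E'
def knobs(name):
    im,_=ctrl.read_camera("wrist"); i=ctrl.camera_info("wrist"); f=240/np.tan(np.radians(i["fov_y"]/2)); C=R.from_rotvec(i["attitude"])
    m={}
    for l in ("heat_knob_top","stir_knob_top"):
        r=ctrl.mark_of(l,"wrist"); print(l,[(np.round(q["point"],1).tolist(),round(q["confidence"],2)) for q in r])
    cv2.imwrite(name,im); return im
E
python3 - <<'E'
from h import *
s=ctrl.observe(); print(s["eef_pos"],s["q"],s["force"])
knobs("pics/w1.png"); print(ctrl.camera_info("wrist"))
E
```

```text
[419.98142174 128.47779471 336.03857769] [ 0.20135481 -0.22827281  1.81529038 -0.10151105  1.28256879 -1.20950673] [-0.18922398 -1.00034289  0.5253795 ]
heat_knob_top []
stir_knob_top [([489.0, 63.9, 85.9], 0.76)]
{'fov_y': 65.70646984690485, 'cx': 315.90877343848547, 'cy': 241.32976779015374, 'position': array([349.18229147, 138.19462454, 294.69831745]), 'attitude': array([2.0139959 , 1.74538108, 0.5115687 ])}
```

View pics/w1.png

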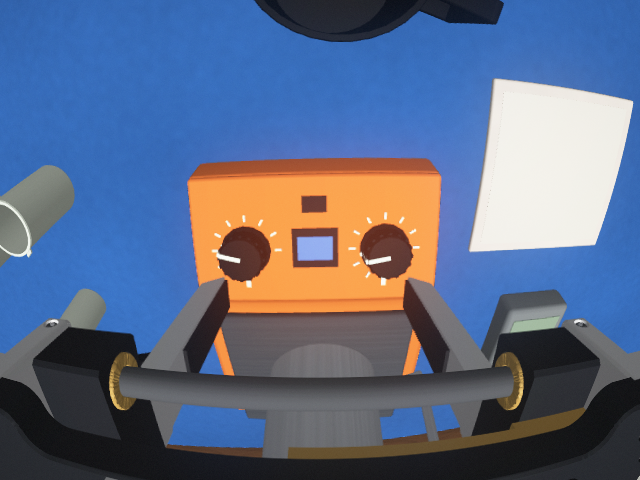

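The wrist view shows the stir knob at px (243,255) with its pointer to the left (tip 217,257), and the heat knob at (386,252) with its pointer tip at (367,263). The zero marks are at the bottom, (249,283) and (383,281). Both read about 1.5 rad, so I'll measure them exactly.

```bash
cat >> h.py <<'E'
def onplane(uv,p0,n,cam="wrist"):
    i=ctrl.camera_info(cam); f=240/np.tan(np.radians(i["fov_y"]/2)); q=(np.atleast_2d(uv)-[i["cx"],i["cy"]]); r=np.linalg.norm(q,axis=1,keepdims=True)
    a=r/f; ray=np.hstack([np.sin(a)*q/np.maximum(r,1e-9),np.cos(a)])
    ray=R.from_rotvec(i["attitude"]).apply(ray); p0=np.array(p0)
    return i["position"]+ray*(((p0-i["position"])@n)/(ray@n))[:,None]
def readknobs(im,box,psi,top):
    "scale marks' circle and pointer, in panel coordinates (x up panel, y left) relative to the guess"
    n=-knobrot(psi,180)[:,2]; F=(R.from_euler("z",psi,degrees=True)*R.from_rotvec([0,-0.29,0])).as_matrix()
    u0,v0,u1,v1=box; sub=im[v0:v1,u0:u1].astype(int); w=((sub.min(2)>150)).astype(np.uint8)
    k,lab,st,ce=cv2.connectedComponentsWithStats(w)
    for j in range(1,k):
        if st[j,4]<4 or st[j,4]>300: continue
        vv,uu=np.where(lab==j); uv=np.stack([uu+u0,vv+v0],1)
        a=(onplane(uv,top-24.5*n,n)-top)@F; b=(onplane(uv,top,n)-top)@F
        print(st[j,4],(ce[j]+[u0,v0]).round(),"panel",a[:,:2].mean(0).round(1),"len",np.ptp(a[:,:2],axis=0).round(1),"| top",b[:,:2].mean(0).round(1),"ang",round(np.degrees(np.arctan2(*np.linalg.svd(b[:,:2]-b[:,:2].mean(0))[2][0][::-1])),1))
E
python3 - <<'E'
from h import *
im=cv2.imread("pics/w1.png")
# plate yaw from pixels: front bottom edges of panel etc.
for nm,box,top in (("stir",(205,205,290,295),[488,66,87]),("heat",(345,205,425,295),[501.5,170,87.5])):
    print(nm); readknobs(im,box,-8,np.array(top))
E
```

```text
stir
17 [243. 218.] panel [-23.9  -2. ] len [4.6 1.6] | top [-29.2   3. ] ang 0.9
18 [228. 223.] panel [-19.8 -13.9] len [4.6 3. ] | top [-25.5  -7.8] ang 34.0
19 [260. 222.] panel [-20.3  10.4] len [3.8 3.2] | top [-26.   14.2] ang -35.3
20 [272. 234.] panel [-11.5  19.5] len [3.1 3.9] | top [-18.   22.5] ang -59.1
20 [217. 235.] panel [-10.8 -22.9] len [3.2 4.7] | top [-17.3 -16. ] ang -119.5
15 [278. 249.] panel [ 0.6 23.4] len [1.6 4.6] | top [-7.  26.1] ang 93.2
130 [226. 257.] panel [  6.7 -17.5] len [10.5 21.1] | top [ -1.5 -11. ] ang -111.1
4 [218. 267.] panel [ 15.  -24.1] len [1.7 0.8] | top [  6.  -17.1] ang 26.9
33 [248. 284.] panel [28.6 -1. ] len [4.3 4.1] | top [18.4  3.9] ang 24.3
heat
22 [385. 215.] panel [-24.8  -2.1] len [5.3 1.7] | top [-30.   -6.8] ang 2.6
17 [368. 220.] panel [-21.2 -14.4] len [3.8 3.1] | top [-26.7 -17.9] ang 31.5
19 [401. 220.] panel [-21.5  10.3] len [3.8 3. ] | top [-27.    4.5] ang -31.8
16 [356. 232.] panel [-12.  -23.2] len [3.1 3.8] | top [-18.3 -25.9] ang 56.8
18 [412. 231.] panel [-12.8  19.6] len [3.1 4.7] | top [-19.1  12.9] ang -60.4
20 [416. 247.] panel [-0.2 23.2] len [1.6 4.9] | top [-7.7 16.2] ang 91.6
22 [352. 248.] panel [  0.4 -26.2] len [1.6 5.3] | top [ -7.2 -28.7] ang 89.5
7 [361. 254.] panel [  4.9 -19.5] len [2.4 0.8] | top [ -3.1 -22.5] ang -5.5
124 [378. 260.] panel [10.1 -6. ] len [ 6.3 19.4] | top [  1.7 -10.3] ang -79.9
17 [356. 263.] panel [ 12.6 -22.7] len [2.4 4.6] | top [  3.9 -25.5] ang 115.8
14 [368. 274.] panel [ 21.5 -13.5] len [4.1 2.3] | top [ 12.  -17.1] ang -28.2
35 [383. 281.] panel [27.3 -1.1] len [5.9 3.5] | top [17.3 -5.9] ang 14.4
```

Run:
```python
from h import *
psi=-7.5; M=knobrot(psi,140); n=-M[:,2]; h=np.array([501.3,168.3,88.])
plan([(h+45*n,M),(h+5*n,M)])
```

```text
t 4.4
[-0.004, 0.002, 0.874] [-0.003, 0.168, 0.115] rows 5.5
[-0.0, -0.0, -0.0] [-0.0, 0.0, 0.133] rows 1.0
```

Request:
move_arm(commands=[[[-0.004,0.002,0.874,-0.003,0.168,0.115,0.7],[-0.004,0.002,0.874,-0.003,0.168,0.115,0.7],[-0.004,0.002,0.874,-0.003,0.168,0.115,0.7],[-0.004,0.002,0.874,-0.003,0.168,0.115,0.7],[-0.004,0.002,0.874,-0.003,0.168,0.115,0.7],[-0.004,0.002,0.874,-0.003,0.168,0.115,0.7],[-0.004,0.002,0.874,-0.003,0.168,0.115,0.7],[-0.004,0.002,0.874,-0.003,0.168,0.115,0.7]]])

```text
time_s: 5.03
eef_pos: [437.2, 177.2, 303.5]
ee_rot: [1.147, 2.621, 0.116]
force: [-0.5, 0.4, 0.3]
width: 65.5
finger_force: 0.0
```

Request:
move_arm(commands=[[[0,0,0,0,0,0.07,0.7],[0,0,0,0,0,0.133,0.7],[0,0,0,0,0,0.133,0.7],[0,0,0,0,0,0.133,0],[0,0,0,0,0,0.133,0],[0,0,0,0,0,0.133,0],[0,0,0,0,0,0.133,0],[0,0,0,0,0,0.133,0],[0,0,0,0,0,0.133,0],[0,0,0,0,0,0.133,0]]])

```text
time_s: 5.87
eef_pos: [447.9, 175.8, 265.6]
ee_rot: [1.147, 2.621, 0.113]
force: [-3.3, -3.8, 5.8]
width: 31.1
finger_force: 30.0
```

Request:
move_arm(commands=[[[0,0,-0.15,0,0,0,0],[0,0,-0.3,0,0,0,0],[0,0,-0.45,0,0,0,0],[0,0,-0.6,0,0,0,0],[0,0,-0.75,0,0,0,0],[0,0,-0.89,0,0,0,0],[0,0,-0.89,0,0,0,0]]])

```text
time_s: 6.45
eef_pos: [447.8, 175.7, 265.6]
ee_rot: [0.175, 2.848, -0.032]
force: [-3.6, -3.3, 4.3]
width: 31.2
finger_force: 30.0
```

Request:
move_arm(commands=[[[0,0,-0.15,0,0,0,0],[0,0,-0.3,0,0,0,0],[0,0,-0.45,0,0,0,0],[0,0,-0.6,0,0,0,0],[0,0,-0.75,0,0,0,0],[0,0,-0.89,0,0,0,0],[0,0,-0.89,0,0,0,0],[0,0,-0.89,0,0,0,0.7],[0,0,-0.89,0,0,0,0.7],[0,0,-0.89,0,0,0,0.7],[0,0,-0.89,0,0,-0.13,0.7],[0,0,-0.89,0,0,-0.13,0.7]]])

```text
time_s: 7.45
eef_pos: [438.1, 178.5, 307.9]
ee_rot: [-0.809, 2.745, -0.168]
force: [1.8, 0.5, 0.9]
width: 61.1
finger_force: 0.0
```

Run:
```python
from h import *
psi=-7.5; M=knobrot(psi,128); n=-M[:,2]; h=np.array([488.4,64.1,87.5])
s=ctrl.observe(); print(s["q"],s["width"],(knobrot(psi,220).T@R.from_rotvec(s["ee_rot"]).as_matrix()).round(3).tolist())
plan([(h+45*n,M),(h+5*n,M)])
```

```text
[ 0.30565088 -0.12924194  1.79003866 -0.12878442  1.2097832  -1.80904007] 61.124195237055055 [[1.0, 0.005, -0.009], [-0.005, 1.0, -0.002], [0.009, 0.002, 1.0]]
t 7.5
[0.003, 0.004, 0.684] [0.078, -0.09, 0.005] rows 4.3
[0.003, 0.004, 0.684] [0.021, -0.117, 0.005] rows 4.3
[0.003, 0.004, 0.684] [-0.042, -0.111, 0.005] rows 4.3
[-0.0, 0.0, -0.0] [-0.0, 0.0, 0.133] rows 1.0
```

Request:
move_arm(commands=[[[0.003,0.004,0.684,0.078,-0.09,0.005,0.7],[0.003,0.004,0.684,0.078,-0.09,0.005,0.7],[0.003,0.004,0.684,0.078,-0.09,0.005,0.7],[0.003,0.004,0.684,0.078,-0.09,0.005,0.7],[0.003,0.004,0.684,0.078,-0.09,0.005,0.7]]])

```text
time_s: 7.87
eef_pos: [432.9, 142.3, 301.1]
ee_rot: [-0.043, 2.855, -0.064]
force: [-0.6, 0.6, 0.5]
width: 65.9
finger_force: 0.0
```

Request:
move_arm(commands=[[[0.003,0.004,0.684,0.021,-0.117,0.005,0.7],[0.003,0.004,0.684,0.021,-0.117,0.005,0.7],[0.003,0.004,0.684,0.021,-0.117,0.005,0.7],[0.003,0.004,0.684,0.021,-0.117,0.005,0.7],[0.003,0.004,0.684,0.021,-0.117,0.005,0.7]]])

```text
time_s: 8.28
eef_pos: [428.3, 106.9, 299.7]
ee_rot: [0.717, 2.765, 0.044]
force: [0.6, 0.3, 0.6]
width: 65.6
finger_force: 0.0
```

Request:
move_arm(commands=[[[0.003,0.004,0.684,-0.042,-0.111,0.005,0.7],[0.003,0.004,0.684,-0.042,-0.111,0.005,0.7],[0.003,0.004,0.684,-0.042,-0.111,0.005,0.7],[0.003,0.004,0.684,-0.042,-0.111,0.005,0.7],[0.003,0.004,0.684,-0.042,-0.111,0.005,0.7],[0.003,0.004,0.684,-0.042,-0.111,0.005,0.7]]])

```text
time_s: 8.78
eef_pos: [423.7, 71.7, 298.3]
ee_rot: [1.429, 2.495, 0.149]
force: [-0.2, 1.3, 0.2]
width: 65.4
finger_force: 0.0
```

Run:
```python
from h import *
psi=-7.5; M=knobrot(psi,128); n=-M[:,2]; h=np.array([488.4,64.1,87.5])
plan([(h+5*n,M)])
im,_=ctrl.read_camera("wrist"); cv2.imwrite("pics/w2.png",im)
```

```text
t 8.8
[-0.012, -0.002, -0.001] [-0.002, 0.009, 0.119] rows 0.9
```

View pics/w2.png

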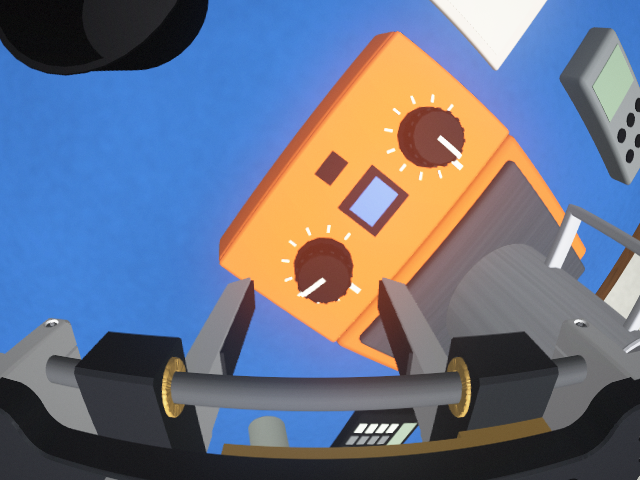

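The heat pointer (440,138 to 460,155) now lines up with its zero mark near (460,165). The stir pointer (325,281 to 303,294) still needs turning from its zero mark at (355,289).

Run:
```python
from h import *
im=cv2.imread("pics/w2.png")
for nm,box,top in (("stir",(275,220,370,310),[488.4,64.1,87.5]),("heat",(375,85,475,185),[501.3,168.3,88.])):
    print(nm); readknobs(im,box,-7.5,np.array(top))
```

```text
stir
17 [367. 221.] panel [ 3.6 40.3] len [4.1 2.1] | top [-2.4 42.7] ang 6.0
28 [328. 228.] panel [-12.8  21.5] len [3.8 5.1] | top [-17.   25.9] ang -60.4
27 [308. 231.] panel [-21.6  12.4] len [4.7 3.7] | top [-24.9  17.8] ang -31.9
29 [347. 236.] panel [-0.4 25. ] len [2.2 5.4] | top [-6. 29.] ang -91.2
29 [292. 243.] panel [-24.7   0.1] len [5.5 2. ] | top [-27.6   6.8] ang -0.9
29 [285. 260.] panel [-21.3 -12.1] len [4.5 3.9] | top [-24.6  -4.1] ang 34.2
24 [288. 279.] panel [-12.3 -21.3] len [3.3 4.7] | top [-16.5 -12.2] ang -118.9
173 [312. 288.] panel [  3.8 -16.6] len [ 8.8 20.2] | top [-2.2 -8. ] ang -105.6
69 [355. 288.] panel [26.2  0.7] len [8.  4.3] | top [17.8  7.3] ang -4.0
4 [338. 300.] panel [ 23.1 -12.3] len [1. 1.] | top [15.  -4.3] ang -44.2
5 [318. 302.] panel [ 13.6 -22.5] len [1.  1.4] | top [  6.5 -13.4] ang -119.0
heat
31 [432.  98.] panel [-13.3  21.1] len [3.7 4.8] | top [-17.4  14.1] ang -60.4
28 [412. 100.] panel [-22.2  11.9] len [5.1 3. ] | top [-25.3   5.9] ang -25.1
26 [450. 107.] panel [-1.1 24.7] len [2.1 4.8] | top [-6.5 17.3] ang -94.3
28 [396. 111.] panel [-25.4  -0.4] len [5.2 2. ] | top [-28.2  -5. ] ang 1.7
31 [388. 130.] panel [-22.  -12.7] len [4.9 3.7] | top [-25.1 -16. ] ang 27.9
174 [449. 146.] panel [14.4  5.1] len [19.4  3.9] | top [ 7.3 -0.1] ang 1.0
34 [390. 150.] panel [-12.9 -21.5] len [3.9 5.2] | top [-17.  -23.9] ang -121.3
68 [457. 164.] panel [25.7  0.1] len [7.8 3.8] | top [17.4 -4.6] ang 7.5
33 [402. 167.] panel [ -0.5 -24.8] len [2.3 5.4] | top [ -6.  -26.8] ang -90.3
25 [440. 174.] panel [ 20.6 -12.2] len [4.4 3.8] | top [ 12.8 -15.6] ang -36.5
27 [420. 176.] panel [ 11.8 -21.3] len [3.4 4.6] | top [  4.9 -23.7] ang -61.1
56 [379. 181.] panel [ -6.5 -41. ] len [7.6 4.2] | top [-11.3 -41.2] ang 9.3
```

Request:
move_arm(commands=[[[0,0,0,0,0.005,0.07,0.7],[0,0,0,0,0.008,0.12,0.7],[0,0,0,0,0.008,0.12,0.7],[0,0,0,0,0.008,0.12,0],[0,0,0,0,0.008,0.12,0],[0,0,0,0,0.008,0.12,0],[0,0,0,0,0.008,0.12,0],[0,0,0,0,0.008,0.12,0],[0,0,0,0,0.008,0.12,0]]])

```text
time_s: 9.58
eef_pos: [436.2, 71.9, 265.1]
ee_rot: [1.427, 2.493, 0.154]
force: [4.7, 2.2, 0.2]
width: 31.5
finger_force: 30.0
```

Request:
move_arm(commands=[[[0,0,-0.15,0,0,0,0],[0,0,-0.3,0,0,0,0],[0,0,-0.45,0,0,0,0],[0,0,-0.6,0,0,0,0],[0,0,-0.785,0,0,0,0],[0,0,-0.785,0,0,0,0]]])

```text
time_s: 10.08
eef_pos: [436.4, 72.0, 265.2]
ee_rot: [0.593, 2.794, 0.029]
force: [4.2, 3.3, -1.8]
width: 31.4
finger_force: 30.0
```

Request:
move_arm(commands=[[[0,0,-0.15,0,0,0,0],[0,0,-0.3,0,0,0,0],[0,0,-0.45,0,0,0,0],[0,0,-0.6,0,0,0,0],[0,0,-0.785,0,0,0,0],[0,0,-0.785,0,0,0,0]]])

```text
time_s: 10.58
eef_pos: [436.3, 72.1, 265.2]
ee_rot: [-0.283, 2.848, -0.097]
force: [4.0, 3.6, -1.2]
width: 31.3
finger_force: 30.0
```

Request:
move_arm(commands=[[[0,0,-0.15,0,0,0,0],[0,0,-0.3,0,0,0,0],[0,0,-0.45,0,0,0,0],[0,0,-0.6,0,0,0,0],[0,0,-0.785,0,0,0,0],[0,0,-0.785,0,0,0,0],[0,0,-0.785,0,0,0,0.7],[0,0,-0.785,0,0,0,0.7],[0,0,-0.785,0,0,0,0.7],[0,0,-0.785,0,0,-0.16,0.7],[0,0,-0.785,0,0,-0.2,0.7],[0,0,-0.785,0,0,-0.2,0.7]]])

```text
time_s: 11.58
eef_pos: [419.5, 73.9, 326.5]
ee_rot: [-1.137, 2.653, -0.22]
force: [1.3, 1.4, -0.5]
width: 65.2
finger_force: 0.0
```

Run:
```python
from h import *
s=ctrl.observe(); print(s["q"].round(2),s["eef_pos"])
im=knobs("pics/w3.png")
i=ctrl.camera_info("wrist"); f=240/np.tan(np.radians(i["fov_y"]/2))
n=-knobrot(-7.5,0)[:,2]
for nm,top in (("stir",[488.4,64.1,87.5]),("heat",[501.3,168.3,88.])):
    p=R.from_rotvec(i["attitude"]).inv().apply(np.array(top)-12*n-i["position"]); th=np.arctan2(np.hypot(p[0],p[1]),p[2]); u,v=(p[:2]/np.hypot(p[0],p[1])*th*f+[i["cx"],i["cy"]]).astype(int)
    print(nm,u,v); readknobs(im,(max(u-50,0),max(v-50,0),u+50,v+50),-7.5,np.array(top))
```

```text
[ 0.06 -0.26  1.86 -0.06  1.26 -2.31] [419.50254888  73.93832343 326.50179823]
heat_knob_top [([503.2, 170.7, 91.5], 0.62), ([720.9, 340.3, -3.2], 0.4)]
stir_knob_top [([486.2, 62.8, 88.7], 0.95)]
stir 313 263
27 [316. 217.] panel [-18.5 -22.3] len [3.6 4.8] | top [-21.4 -26.5] ang 60.5
27 [334. 220.] panel [-27.3 -13.3] len [5.2 3.6] | top [-29.4 -18.4] ang 29.5
25 [299. 224.] panel [ -6.2 -25.4] len [2.2 5. ] | top [-10.3 -29.3] ang 87.1
24 [348. 231.] panel [-30.6  -1.4] len [5.2 2.2] | top [-32.3  -7.6] ang 1.8
27 [288. 238.] panel [  5.7 -22. ] len [3.5 4.8] | top [  0.4 -26.2] ang 120.8
27 [353. 247.] panel [-27.4  10.6] len [4.8 3.7] | top [-29.4   3.2] ang 150.4
24 [286. 255.] panel [ 14.4 -13.1] len [4.9 3.3] | top [  8.3 -18.2] ang -26.2
139 [310. 270.] panel [7.2 5.8] len [19.1  4.3] | top [ 1.8 -1.1] ang 2.1
25 [350. 264.] panel [-18.7  19.5] len [4.  4.6] | top [-21.6  11.2] ang 123.2
72 [291. 271.] panel [18.7 -1.2] len [9.1 4.3] | top [12.2 -7.5] ang 1.6
16 [340. 278.] panel [-6.7 24. ] len [2.5 3.4] | top [-10.8  15.3] ang 71.6
heat 394 366
45 [363. 318.] panel [ -1.8 -44.7] len [7.9 6.1] | top [ -6.3 -57. ] ang 146.1
18 [380. 329.] panel [ -6.8 -28.4] len [2.2 5.2] | top [-10.8 -42.3] ang 86.2
19 [369. 340.] panel [  5.2 -25.3] len [3.7 4.7] | top [ -0.  -39.5] ang 122.5
19 [366. 353.] panel [ 13.8 -16.4] len [4.8 3.6] | top [  7.7 -31.5] ang 148.4
56 [370. 365.] panel [17.3 -4.2] len [10.6  6.1] | top [ 10.9 -20.5] ang -9.6
47 [391. 372.] panel [ 8.  12.9] len [12.3  4.7] | top [ 2.6 -5.1] ang -7.2
```

View pics/w3.png

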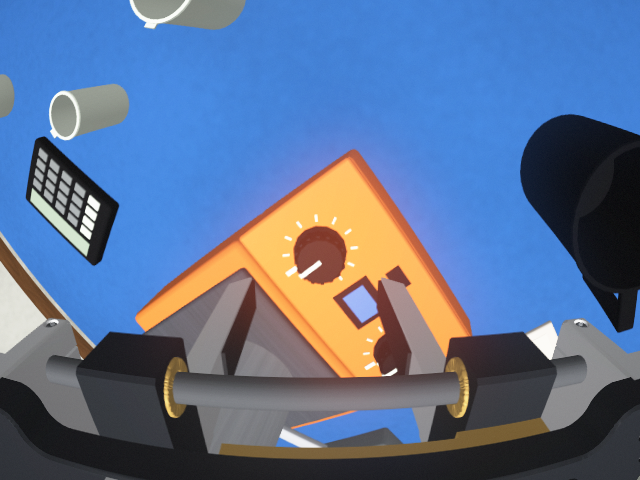

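Both pointers now sit on their zero marks, within about 1.5 degrees; the stir pointer in this view runs (300,278 to 322,263) toward its mark at (291,271). Next I measure the jug and its handle.

Run:
```python
from h import *
for c in ("scene","top"):
    im,d,P=cloud(c); cv2.imwrite(f"pics/{c}1.png",im)
    q=P[(d>0)&(abs(P[...,0]-610)<110)&(abs(P[...,1]-140)<130)&(P[...,2]>185)&(P[...,2]<215)&(im.max(2)>60)]
    jug=q[q[:,2]>200]; 
    if len(jug)>5: print(c,"rim",cv2.minEnclosingCircle(jug[:,:2].astype(np.float32)),np.percentile(jug[:,2],[50,90]).round(),len(jug))
    r=np.hypot(*(q[:,:2]-[620,108]).T); hb=q[(r>55)&(r<100)&(q[:,2]>188)&(q[:,2]<203)]
    print(c,"bar",len(hb),hb.mean(0).round(1),np.percentile(r[(r>50)&(r<110)],[5,95]) if len(hb) else 0)
    if len(hb)>5: print(cv2.minAreaRect(hb[:,:2].astype(np.float32)))
    for l in ("jug","jug_handle"): print(l,[(np.round(x["point"]).tolist(),round(x["confidence"],2)) for x in ctrl.mark_of(l,c)])
```

```text
scene rim ((613.09375, 121.61811828613281), 65.17008209228516) [206. 209.] 433
scene bar 66 [595.  174.6 198.1] [50.09839578 83.629548  ]
((594.7321166992188, 175.33741760253906), (13.811651229858398, 32.4818229675293), 17.919023513793945)
jug [([308.0, 159.0, 2.0], 0.9), ([808.0, 91.0, 3.0], 0.66), ([619.0, 109.0, 97.0], 0.57)]
jug_handle [([880.0, 55.0, 97.0], 0.86), ([592.0, 187.0, 183.0], 0.84)]
top rim ((612.0799560546875, 121.22188568115234), 66.73291778564453) [207. 210.] 396
top bar 107 [595.1 172.  198.9] [50.36635457 79.71070407]
((595.343994140625, 171.8949432373047), (14.814827919006348, 26.890867233276367), 21.373838424682617)
jug [([619.0, 105.0, 90.0], 0.94), ([309.0, 156.0, 2.0], 0.72), ([806.0, 93.0, 1.0], 0.65)]
jug_handle [([343.0, 232.0, 93.0], 0.79), ([880.0, 55.0, 97.0], 0.78), ([593.0, 189.0, 187.0], 0.75), ([713.0, -361.0, 1.0], 0.42)]
```

```bash
cat >> h.py <<'E'
def jugrot(yaw,pitch=55):
    a,b=np.radians([yaw,pitch]); jx=np.array([np.cos(a),np.sin(a),0]); k=np.array([0,0,1.])
    z=np.cos(b)*jx-np.sin(b)*k; x=-(np.sin(b)*jx+np.cos(b)*k); return np.stack([x,np.cross(z,x),z],1)
E
python3 - <<'E'
from h import *
M=jugrot(19.5); g=np.array([592.3,187,164]); z=M[:,2]; print((g-180*z-[0,0,0]).round())
plan([(g-110*z+[0,0,30],M),(g-110*z,M),(g,M)])
E
```

```text
[495. 153. 311.]
t 12.0
[-0.048, -0.494, 0.641] [-0.235, 0.01, -0.349] rows 5.1
[0.0, 0.0, -0.0] [0.057, -0.0, 0.082] rows 0.7
[-0.0, -0.0, 0.0] [0.0, -0.0, 0.367] rows 2.6
```

Request:
move_arm(commands=[[[-0.048,-0.494,0.641,-0.235,0.01,-0.349,0.28],[-0.048,-0.494,0.641,-0.235,0.01,-0.349,0.28],[-0.048,-0.494,0.641,-0.235,0.01,-0.349,0.28],[-0.048,-0.494,0.641,-0.235,0.01,-0.349,0.28],[-0.048,-0.494,0.641,-0.235,0.01,-0.349,0.28],[-0.048,-0.494,0.641,-0.235,0.01,-0.349,0.28],[-0.048,-0.494,0.641,-0.235,0.01,-0.349,0.28],[-0.048,-0.494,0.641,-0.235,0.01,-0.349,0.28]]])

```text
time_s: 12.7
eef_pos: [435.1, 131.3, 431.7]
ee_rot: [-0.432, 2.5, 0.133]
force: [0.4, 0.1, -0.7]
width: 26.3
finger_force: 0.0
```

Run:
```python
from h import *
M=jugrot(19.5); g=np.array([592.3,187,164]); z=M[:,2]
plan([(g-110*z,M),(g-40*z,M),(g,M)]); s=ctrl.observe(); print(s["q"].round(2),s["width"])
im,_=ctrl.read_camera("wrist"); cv2.imwrite("pics/w4.png",im)
print([(np.round(x["point"]).tolist(),round(x["confidence"],2)) for x in ctrl.mark_of("jug_handle","wrist")])
```

```text
t 12.7
[-0.001, -0.001, 0.003] [0.056, 0.0, 0.083] rows 0.7
[-0.0, 0.0, -0.0] [-0.0, -0.0, 0.233] rows 1.7
[0.0, 0.0, 0.0] [0.0, -0.0, 0.133] rows 1.0
[ 0.13 -0.33  1.74  0.13  1.13 -1.8 ] 26.28313172547131
[([886.0, 53.0, 97.0], 0.98), ([595.0, 186.0, 184.0], 0.7)]
```

View pics/w4.png

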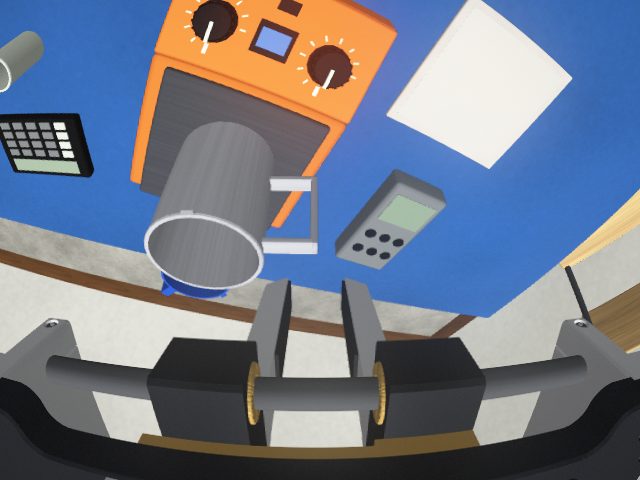

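The picture shows both pointers on their zero marks, and the handle strap at px (315,215) on the line between the open fingers. I advance along the tool axis and grip.

Request:
move_arm(commands=[[[0,0,0,0.056,0,0.083,0.28],[0,0,0,0.056,0,0.083,0.28],[0,0,0,0.056,0,0.2,0.28],[0,0,0,0.056,0,0.3,0.28],[0,0,0,0.056,0,0.36,0.28],[0,0,0,0.056,0,0.42,0.28],[0,0,0,0.056,0,0.45,0.28],[0,0,0,0.056,0,0.45,0.28]]])

```text
time_s: 13.47
eef_pos: [495.8, 152.9, 310.3]
ee_rot: [-0.431, 2.502, 0.135]
force: [-0.6, -0.3, -0.2]
width: 26.5
finger_force: 0.0
```

Request:
move_arm(commands=[[[0,0,0,0,0,0,0],[0,0,0,0,0,0,0],[0,0,0,0,0,0,0],[0,0,0,0,0,0,0],[0,0,0,0,0,0,0],[0,0,0,0,0,0,0]]])

```text
time_s: 13.97
eef_pos: [495.5, 152.7, 314.4]
ee_rot: [-0.429, 2.494, 0.134]
force: [-4.0, -2.4, 6.0]
width: 6.5
finger_force: 30.0
```

Run:
```python
from h import *
s=ctrl.observe(); M=R.from_rotvec(s["ee_rot"]).as_matrix(); p=s["eef_pos"]+180*M[:,2]; print(p,M.round(3).tolist(),s["q"].round(2))
plan([(p+[0,0,20],M),(p+[0,0,60],M),(p+[-130,245,60],M)],(p,M))
```

```text
[593.61918452 187.18342414 167.48305603] [[-0.769, -0.334, 0.545], [-0.273, 0.943, 0.192], [-0.578, -0.002, -0.816]] [ 0.16 -0.13  1.82  0.14  0.85 -1.81]
t 14.0
[0.0, 0.0, 0.0] [-0.039, -0.0, -0.054] rows 0.5
[0.0, 0.0, 0.0] [-0.077, -0.0, -0.109] rows 1.0
[0.0, 0.0, 0.0] [0.11, 0.914, -0.08] rows 6.7
```

Request:
move_arm(commands=[[[0,0,0,-0.01,0,-0.014,0],[0,0,0,-0.02,0,-0.027,0],[0,0,0,-0.03,0,-0.04,0],[0,0,0,-0.039,0,-0.054,0],[0,0,0,-0.039,0,-0.054,0],[0,0,0,-0.039,0,-0.054,0]]])

```text
time_s: 14.47
eef_pos: [495.7, 153.0, 332.6]
ee_rot: [-0.429, 2.497, 0.135]
force: [0.2, -0.2, -3.9]
width: 5.7
finger_force: 30.0
```

```bash
cat >> h.py <<'E'
def jugstate(c,cx,cy,zt):
    "rim points near (cx,cy): plane normal (tilt) and circle"
    im,d,P=cloud(c); q=P[(d>0)&(np.hypot(P[...,0]-cx,P[...,1]-cy)<52)&(abs(P[...,2]-zt)<14)]
    if len(q)<20: print(c,"few",len(q)); return im
    A=np.c_[q[:,:2]-q[:,:2].mean(0),np.ones(len(q))]; k=np.linalg.lstsq(A,q[:,2],rcond=None)[0]
    for _ in range(3):
        m=abs(A@k-q[:,2])<3; k=np.linalg.lstsq(A[m],q[m][:,2],rcond=None)[0]
    print(c,"rim",len(q),"slope deg",np.degrees(k[:2]).round(1),"z",q[:,2].max().round(1),cv2.minEnclosingCircle(q[m][:,:2].astype(np.float32))); return im
E
python3 - <<'E'
from h import *
for c in ("top","scene"): im=jugstate(c,620,107,229); cv2.imwrite(f"pics/{c}2.png",im)
s=ctrl.observe(); print(s["force"],s["torque"],s["width"],s["eef_pos"])
E
```

```text
top rim 333 slope deg [-0.2 -0.1] z 232.4 ((624.9454956054688, 106.87232208251953), 47.240318298339844)
scene rim 509 slope deg [-0.8 -0.2] z 228.1 ((622.7366333007812, 108.98776245117188), 48.59560775756836)
[ 0.59383521  0.24097913 -4.18397236] [0.18795453 0.64688509 0.01597552] 5.666231113282977 [495.59061553 152.94562747 332.08490261]
```

View pics/scene2.png

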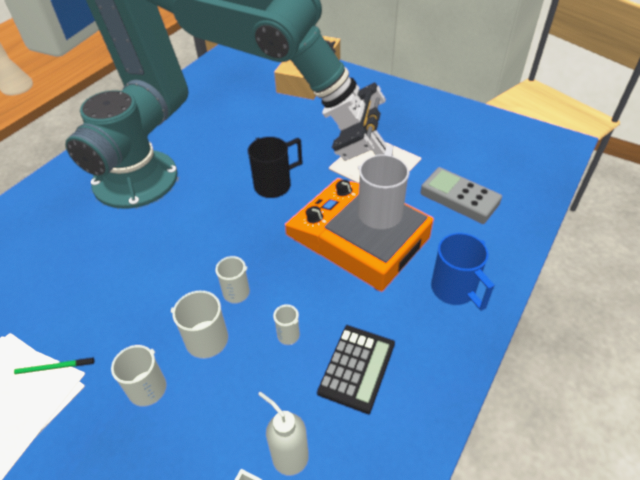

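The scene shows the jug lifted clear and upright, with its rim near px (383,170). Now I carry it to the mat.

Request:
move_arm(commands=[[[0,0,0,-0.025,0,-0.036,0],[0,0,0,-0.05,0,-0.072,0],[0,0,0,-0.077,0,-0.109,0],[0,0,0,-0.077,0,-0.109,0]]])

```text
time_s: 14.9
eef_pos: [496.5, 153.1, 376.1]
ee_rot: [-0.429, 2.49, 0.135]
force: [1.4, 0.5, -2.4]
width: 5.9
finger_force: 30.0
```

Request:
move_arm(commands=[[[0,0,0,0.006,0.046,-0.004,0],[0,0,0,0.018,0.138,-0.013,0],[0,0,0,0.03,0.23,-0.022,0],[0,0,0,0.042,0.322,-0.031,0],[0,0,0,0.054,0.414,-0.039,0],[0,0,0,0.066,0.506,-0.048,0],[0,0,0,0.078,0.598,-0.057,0],[0,0,0,0.09,0.689,-0.065,0],[0,0,0,0.102,0.781,-0.074,0],[0,0,0,0.114,0.873,-0.083,0],[0,0,0,0.12,0.919,-0.087,0],[0,0,0,0.12,0.919,-0.087,0]]])

```text
time_s: 15.9
eef_pos: [360.1, 400.5, 371.7]
ee_rot: [-0.435, 2.498, 0.139]
force: [-0.2, -0.0, -4.1]
width: 5.6
finger_force: 30.0
```

Run:
```python
from h import *
s=ctrl.observe(); print(s["force"],s["width"],s["q"].round(2)); M=R.from_rotvec(s["ee_rot"]).as_matrix(); p=s["eef_pos"]+180*M[:,2]
for c in ("top","scene"): im=jugstate(c,489,353,270); cv2.imwrite(f"pics/{c}3.png",im)
im,d,P=cloud("top"); 
for c in ("top","scene"):
    print([(np.round(x["point"]).tolist(),round(x["confidence"],2)) for x in ctrl.mark_of("jug",c)],[(np.round(x["point"]).tolist(),round(x["confidence"],2)) for x in ctrl.mark_of("mat",c)])
plan([(p+[0,0,-100],M)],(p,M))
```

```text
[-0.22571515 -0.01198903 -4.05333495] 5.620511384212656 [ 0.8  -0.09  1.66 -0.3   1.02 -1.02]
top rim 401 slope deg [-0.5 -0.2] z 269.5 ((488.2074279785156, 354.634521484375), 48.78164291381836)
scene rim 366 slope deg [-0.1 -0.1] z 266.9 ((489.12225341796875, 355.27581787109375), 48.73881149291992)
[([805.0, 93.0, 1.0], 0.92), ([493.0, 357.0, 148.0], 0.75)] [([487.0, 354.0, -4.0], 0.81), ([585.0, -174.0, 0.0], 0.32)]
[([494.0, 362.0, 152.0], 0.96), ([308.0, 156.0, -2.0], 0.89), ([810.0, 90.0, 1.0], 0.78)] [([491.0, 352.0, 2.0], 0.85), ([710.0, -362.0, -4.0], 0.49)]
t 16.2
[0.0, 0.0, 0.0] [0.191, -0.0, 0.273] rows 2.4
```

View pics/scene3.png

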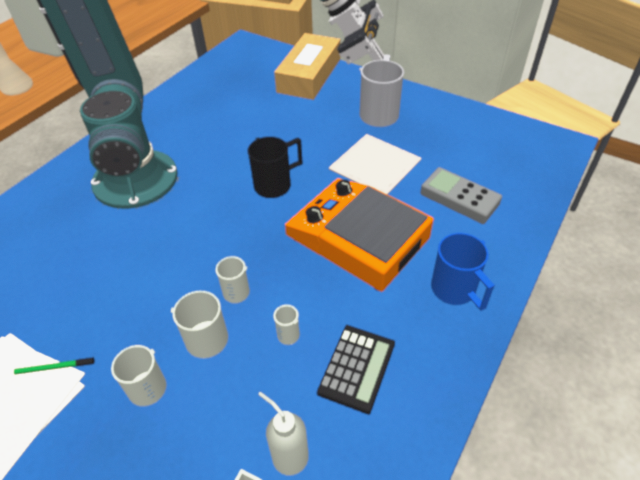

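The jug hangs upright above the mat, centred at about (489,355). Lowering it now.

Request:
move_arm(commands=[[[0,0,0,0.019,0,0.027,0],[0,0,0,0.055,0,0.08,0],[0,0,0,0.1,0,0.143,0],[0,0,0,0.145,0,0.207,0],[0,0,0,0.185,0,0.264,0],[0,0,0,0.22,0,0.314,0],[0,0,0,0.24,0,0.343,0],[0,0,0,0.256,0,0.366,0],[0,0,0,0.256,0,0.366,0],[0,0,0,0.256,0,0.366,0]]])

```text
time_s: 17.08
eef_pos: [362.6, 398.1, 239.4]
ee_rot: [-0.429, 2.496, 0.135]
force: [-0.1, 0.2, -2.7]
width: 5.8
finger_force: 30.0
```

Run:
```python
from h import *
print(ctrl.observe()["force"])
for c in ("top","scene"): im=jugstate(c,489,355,134)
```

```text
[-0.10005132  0.24684604 -2.67719308]
top rim 379 slope deg [ 0.1 -1.9] z 137.4 ((491.64276123046875, 355.51953125), 50.99407196044922)
scene rim 442 slope deg [-0.5  1. ] z 136.7 ((492.6025085449219, 356.1401672363281), 49.215545654296875)
```

Request:
move_arm(commands=[[[0,0,0,0.004,0,0.005,0],[0,0,0,0.008,0,0.011,0],[0,0,0,0.011,0,0.016,0],[0,0,0,0.015,0,0.022,0],[0,0,0,0.015,0,0.022,0]]])

```text
time_s: 17.6
eef_pos: [362.2, 397.9, 230.5]
ee_rot: [-0.43, 2.498, 0.134]
force: [0.1, 0.0, -3.9]
width: 5.8
finger_force: 30.0
```

Request:
move_arm(commands=[[[0,0,0,0.004,0,0.005,0],[0,0,0,0.004,0,0.005,0],[0,0,0,0.004,0,0.005,0]]])

```text
time_s: 17.85
eef_pos: [362.3, 398.1, 229.3]
ee_rot: [-0.429, 2.497, 0.135]
force: [-0.3, -0.6, -3.2]
width: 5.8
finger_force: 30.0
```

Request:
move_arm(commands=[[[0,0,0,0.004,0,0.005,0],[0,0,0,0.004,0,0.005,0],[0,0,0,0.004,0,0.005,0]]])

```text
time_s: 18.1
eef_pos: [362.5, 398.4, 228.5]
ee_rot: [-0.429, 2.494, 0.136]
force: [-1.4, -0.6, 0.9]
width: 5.9
finger_force: 30.0
```

Request:
move_arm(commands=[[[0,0,0,0.002,0,0.003,0],[0,0,0,0.002,0,0.003,0],[0,0,0,0.002,0,0.003,0]]])

```text
time_s: 18.35
eef_pos: [362.7, 398.5, 228.3]
ee_rot: [-0.429, 2.493, 0.137]
force: [-3.1, -1.6, 5.3]
width: 5.8
finger_force: 30.0
```

Request:
move_arm(commands=[[[0,0,0,0,0,0,0.27],[0,0,0,0,0,0,0.27],[0,0,0,0,0,0,0.27],[0,0,0,0,0,0,0.27],[0,0,0,0,0,-0.06,0.27],[0,0,0,0,0,-0.15,0.27],[0,0,0,0,0,-0.25,0.27],[0,0,0,0,0,-0.4,0.27],[0,0,0,0,0,-0.5,0.27],[0,0,0,0,0,-0.5,0.27]]])

```text
time_s: 19.18
eef_pos: [279.6, 369.6, 356.4]
ee_rot: [-0.427, 2.486, 0.147]
force: [-0.0, 0.3, 1.3]
width: 25.4
finger_force: 0.0
```

Run:
```python
from h import *
for c in ("top","scene"): im=jugstate(c,489,355,121); cv2.imwrite(f"pics/{c}4.png",im)
for c in ("top","scene"): print(beakers(c), [(np.round(x["point"]).tolist(),round(x["confidence"],2)) for x in ctrl.mark_of("beaker5",c)])
print(ctrl.observe()["q"].round(2))
```

```text
top rim 446 slope deg [-0.3 -2.4] z 128.1 ((491.1808776855469, 356.40850830078125), 50.963645935058594)
scene rim 484 slope deg [-0.5 -0.5] z 125.9 ((491.5319519042969, 355.10601806640625), 49.15544128417969)
[(427, -397, 36.4, 94, 0.96, 186), (452, -265, 42.4, 103, 0.77, 208), (435, -148, 30.0, 84, 0.74, 141), (582, -176, 22.7, 74, 0.67, 94)] [([426.0, -395.0, 1.0], 0.95), ([454.0, -264.0, -1.0], 0.84), ([430.0, -143.0, -1.0], 0.73)]
[(452, -264, 43.8, 101, 0.86, 403), (426, -394, 36.5, 93, 0.79, 414), (583, -174, 24.1, 72, 0.76, 178), (432, -145, 29.6, 82, 0.74, 199)] [([581.0, -174.0, -0.0], 0.81), ([422.0, -392.0, 1.0], 0.81), ([448.0, -260.0, -1.0], 0.76), ([433.0, -141.0, 1.0], 0.75)]
[ 0.9  -0.24  1.84 -0.36  1.03 -0.91]
```

View pics/top4.png

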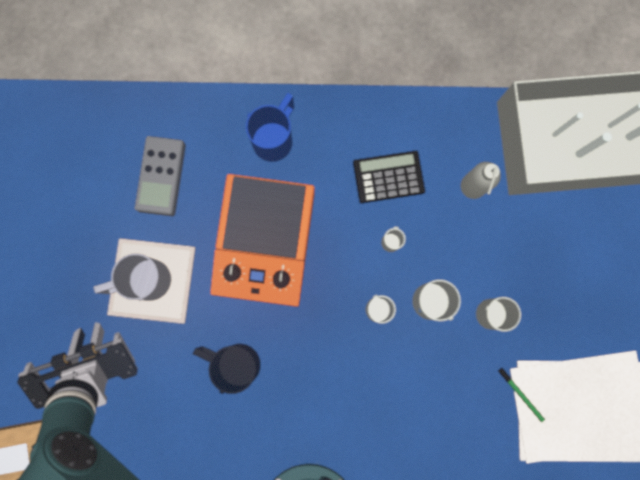

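The top view shows the jug on the mat with its rim at px (140,278) and its base well inside. All four beakers are unmoved. Next I fit the beaker rims and spouts.

```bash
cat >> h.py <<'E'
from scipy.optimize import least_squares
def rims(guess,cams=("top","scene"),verbose=True):
    "guess {k:(x,y,rimz)}; fits rim circles of known radius; gives centre and spout direction"
    Rad={2:21.5,3:27.5,4:34,5:41}; out={}
    cl=[cloud(c) for c in cams]
    for k,(x,y,z) in guess.items():
        q=np.vstack([P[(d>0)&(np.hypot(P[...,0]-x,P[...,1]-y)<Rad[k]+14)&(abs(P[...,2]-z)<6)] for im,d,P in cl])
        f=least_squares(lambda c:np.hypot(q[:,0]-c[0],q[:,1]-c[1])-(Rad[k]-1),[x,y],loss="soft_l1")
        r=np.hypot(*(q[:,:2]-f.x).T); a=np.degrees(np.arctan2(*(q[:,:2]-f.x).T[::-1])); far=r>Rad[k]+2.5
        out[k]=f.x; print(k,len(q),f.x.round(1),"z",q[:,2].mean().round(1),"max r",r.max().round(1),"spout at",np.unique((a[far]/20).round()*20,return_counts=True))
    return out
E
python3 - <<'E'
from h import *
o=rims({2:(583,-175,71),3:(433,-144,82),4:(426,-395,92),5:(452,-264,101)})
g=[o[4][0],o[4][1],104]
for yaw in (0,45,90,135,180,-45,-90):
    print(yaw); plan([(np.array(g)+[0,0,90],down(yaw))])
E
```

```text
2 288 [ 581.9 -174.8] z 71.0 max r 26.3 spout at (array([-80., -20.,  -0., 100., 140., 160.]), array([1, 4, 6, 1, 1, 1]))
3 357 [ 432.7 -146.2] z 81.6 max r 31.6 spout at (array([-120., -100.,  -60.,   20.,   40.,  100.,  120.,  140.]), array([1, 1, 1, 4, 3, 1, 1, 1]))
4 574 [ 426. -396.] z 91.7 max r 38.7 spout at (array([-120., -100.,  -80.,  -60.,   60.,   80.]), array([1, 2, 1, 1, 4, 5]))
5 600 [ 452.3 -263.1] z 100.6 max r 45.7 spout at (array([-160., -140.,  -80.,  -60.,  160.]), array([6, 4, 3, 2, 1]))
0
t 19.7
[0.246, 0.175, 0.782] [0.092, -0.855, -0.098] rows 6.2
[0.246, 0.175, 0.782] [-0.418, -0.757, 0.04] rows 6.2
[0.246, 0.175, 0.782] [-0.783, -0.363, 0.067] rows 6.2
45
t 19.7
[0.145, 0.232, 0.462] [0.092, -0.855, -0.098] rows 6.2
[0.145, 0.232, 0.462] [-0.21, -0.84, -0.011] rows 6.2
[0.145, 0.232, 0.462] [-0.496, -0.71, 0.013] rows 6.2
90
t 19.7
[0.043, 0.257, 0.14] [0.092, -0.855, -0.098] rows 6.2
[0.043, 0.257, 0.14] [0.013, -0.864, -0.058] rows 6.2
[0.043, 0.257, 0.14] [-0.073, -0.862, -0.035] rows 6.2
135
t 19.7
[-0.059, 0.255, -0.183] [0.092, -0.855, -0.098] rows 6.2
[-0.059, 0.255, -0.183] [0.234, -0.827, -0.104] rows 6.2
[-0.059, 0.255, -0.183] [0.368, -0.779, -0.081] rows 6.2
180
t 19.7
[-0.16, 0.225, -0.505] [0.092, -0.855, -0.098] rows 6.2
[-0.16, 0.225, -0.505] [0.435, -0.733, -0.152] rows 6.2
[-0.16, 0.225, -0.505] [0.706, -0.485, -0.128] rows 6.2
-45
t 19.7
[0.26, 0.06, 0.823] [0.069, -0.642, -0.074] rows 5.4
[0.26, 0.06, 0.823] [-0.333, -0.556, 0.047] rows 5.4
[0.26, 0.06, 0.823] [-0.599, -0.226, 0.107] rows 5.4
[0.26, 0.06, 0.823] [-0.612, 0.201, 0.08] rows 5.4
-90
t 19.7
[-0.27, 0.045, -0.854] [0.069, -0.642, -0.074] rows 5.6
[-0.27, 0.045, -0.854] [0.449, -0.432, -0.183] rows 5.6
[-0.27, 0.045, -0.854] [0.614, -0.016, -0.212] rows 5.6
[-0.27, 0.045, -0.854] [0.483, 0.407, -0.149] rows 5.6
```

Request:
move_arm(commands=[[[0.246,0.175,0.782,0.092,-0.855,-0.098,1],[0.246,0.175,0.782,0.092,-0.855,-0.098,1],[0.246,0.175,0.782,0.092,-0.855,-0.098,1],[0.246,0.175,0.782,0.092,-0.855,-0.098,1],[0.246,0.175,0.782,0.092,-0.855,-0.098,1],[0.246,0.175,0.782,0.092,-0.855,-0.098,1],[0.246,0.175,0.782,0.092,-0.855,-0.098,1],[0.246,0.175,0.782,0.092,-0.855,-0.098,1]]])

```text
time_s: 20.35
eef_pos: [329.8, 111.3, 357.3]
ee_rot: [0.44, 2.662, 0.102]
force: [-0.3, 0.5, -0.6]
width: 75.2
finger_force: 0.0
```

Request:
move_arm(commands=[[[0.246,0.175,0.782,-0.418,-0.757,0.04,1],[0.246,0.175,0.782,-0.418,-0.757,0.04,1],[0.246,0.175,0.782,-0.418,-0.757,0.04,1],[0.246,0.175,0.782,-0.418,-0.757,0.04,1],[0.246,0.175,0.782,-0.418,-0.757,0.04,1],[0.246,0.175,0.782,-0.418,-0.757,0.04,1],[0.246,0.175,0.782,-0.418,-0.757,0.04,1],[0.246,0.175,0.782,-0.418,-0.757,0.04,1]]])

```text
time_s: 21.02
eef_pos: [378.5, -142.2, 365.0]
ee_rot: [1.339, 2.585, 0.06]
force: [-0.0, -0.3, 0.2]
width: 94.1
finger_force: 0.0
```

Request:
move_arm(commands=[[[0.246,0.175,0.782,-0.783,-0.363,0.067,1],[0.246,0.175,0.782,-0.783,-0.363,0.067,1],[0.246,0.175,0.782,-0.783,-0.363,0.067,1],[0.246,0.175,0.782,-0.783,-0.363,0.067,1],[0.246,0.175,0.782,-0.783,-0.363,0.067,1],[0.246,0.175,0.782,-0.783,-0.363,0.067,1],[0.246,0.175,0.782,-0.783,-0.363,0.067,1],[0.246,0.175,0.782,-0.783,-0.363,0.067,1]]])

```text
time_s: 21.68
eef_pos: [428.0, -395.8, 372.6]
ee_rot: [-2.217, -2.223, -0.005]
force: [-0.4, 0.4, 0.4]
width: 94.2
finger_force: 0.0
```

Run:
```python
from h import *
o=rims({4:(426,-396,92),5:(452,-263,101)},("scene",))
s=ctrl.observe(); print(s["eef_pos"],R.from_rotvec(s["ee_rot"]).as_matrix().round(3).tolist(),s["q"].round(2))
plan([([426,-396,98],down(0))])
print(beakers("scene")); im,_=ctrl.read_camera("wrist"); cv2.imwrite("pics/w5.png",im)
```

```text
4 318 [ 426.  -395.2] z 91.1 max r 38.0 spout at (array([-180.,   60.,   80.,  180.]), array([1, 3, 3, 1]))
5 376 [ 452.2 -262.2] z 100.1 max r 46.1 spout at (array([-160., -140.]), array([3, 1]))
[ 427.63980967 -394.18214199  373.17835483] [[-0.004, 1.0, 0.001], [1.0, 0.004, 0.004], [0.004, 0.001, -1.0]] [-0.84  0.17  1.35  0.    1.63 -0.85]
t 21.7
[0.002, -0.005, 0.005] [-0.007, -0.006, 0.317] rows 2.3
[(426, -394, 36.8, 92, 0.98, 342), (434, -145, 29.7, 82, 0.92, 230), (451, -263, 43.5, 101, 0.81, 425), (584, -174, 24.5, 72, 0.58, 176)]
```

View pics/w5.png

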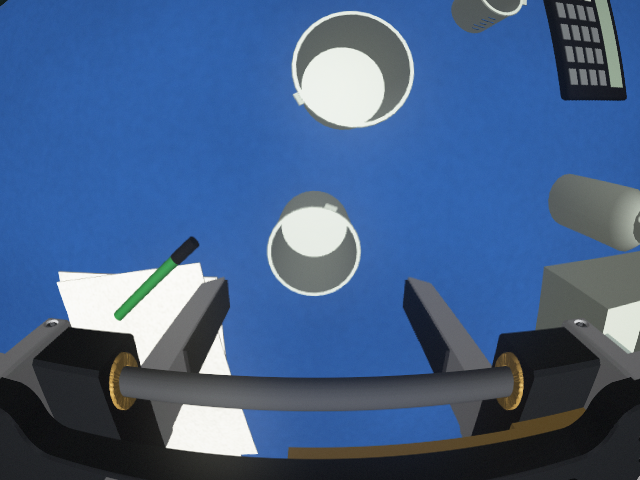

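The wrist view shows beaker4 centred between the fingers at px (313,250), its spout at the top right (331,208) off the closing line, and beaker5 at (352,70) behind it. Now I grasp beaker4.

Request:
move_arm(commands=[[[0,0,0,-0.005,-0.005,0.12,1],[0,0,0,-0.005,-0.005,0.22,1],[0,0,0,-0.005,-0.005,0.29,1],[0,0,0,-0.005,-0.005,0.315,1],[0,0,0,-0.005,-0.005,0.315,1],[0,0,0,-0.005,-0.005,0.315,0],[0,0,0,-0.005,-0.005,0.315,0],[0,0,0,-0.005,-0.005,0.315,0],[0,0,0,-0.005,-0.005,0.315,0],[0,0,0,-0.005,-0.005,0.315,0],[0,0,0,-0.005,-0.005,0.315,0]]])

```text
time_s: 22.8
eef_pos: [425.3, -397.4, 281.3]
ee_rot: [2.218, 2.22, 0.005]
force: [0.4, -0.4, 5.4]
width: 67.2
finger_force: 30.0
```

Request:
move_arm(commands=[[[0,0,0,0,0,-0.05,0],[0,0,0,0,0,-0.12,0],[0,0,0,0,0,-0.22,0],[0,0,0,0,0,-0.32,0],[0,0,0,0,0,-0.4,0],[0,0,0,0,0,-0.43,0],[0,0,0,0,0,-0.43,0]]])

```text
time_s: 23.38
eef_pos: [424.8, -397.5, 411.7]
ee_rot: [2.216, 2.218, 0.004]
force: [0.5, 0.2, -0.6]
width: 67.2
finger_force: 30.0
```

Run:
```python
from h import *
s=ctrl.observe(); print(s["eef_pos"],s["width"],R.from_rotvec(s["ee_rot"]).as_matrix().round(3).tolist())
o=rims({4:(426,-396,92+129),5:(452,-263,101)},("scene",))
im,d,P=cloud("scene"); q=P[(d>0)&(np.hypot(P[...,0]-426,P[...,1]+396)<45)&(P[...,2]>100)&(P[...,2]<235)]; print(np.percentile(q[:,2],[0,1,5,50,95,100]))
cv2.imwrite("pics/scene5.png",im[200:480,0:420])
```

```text
[ 424.79144132 -397.47209202  411.7268717 ] 67.17408181164538 [[-0.001, 1.0, 0.006], [1.0, 0.001, -0.003], [-0.003, 0.006, -1.0]]
4 308 [ 426.8 -396. ] z 221.4 max r 47.4 spout at (array([-160.,  -20.,   -0.,   60.]), array([13, 14, 24,  2]))
5 354 [ 452.2 -262.2] z 100.3 max r 45.3 spout at (array([-160., -140.,  140.]), array([3, 3, 1]))
[128.25573278 131.45988082 136.25981149 180.69888202 221.23904454
 234.96238201]
```

View pics/scene5.png

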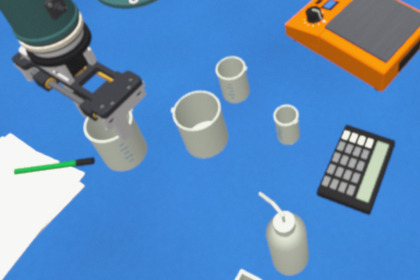

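Beaker4 is held upright at px (118,135) in this crop. I move it over beaker5 and check before lowering.

Request:
move_arm(commands=[[[0,0,0,0.06,0.012,0,0],[0,0,0,0.16,0.031,0,0],[0,0,0,0.26,0.05,0,0],[0,0,0,0.36,0.07,0,0],[0,0,0,0.42,0.081,0,0],[0,0,0,0.445,0.086,0,0],[0,0,0,0.445,0.086,0,0],[0,0,0,0.445,0.086,0,0]]])

```text
time_s: 24.15
eef_pos: [450.3, -263.9, 407.4]
ee_rot: [-2.218, -2.222, -0.003]
force: [0.9, -0.9, -0.2]
width: 67.4
finger_force: 30.0
```

Request:
move_arm(commands=[[[0,0,0,0,0,0.05,0],[0,0,0,0,0,0.1,0],[0,0,0,0,0,0.14,0],[0,0,0,0,0,0.17,0],[0,0,0,0,0,0.2,0],[0,0,0,0,0,0.2,0],[0,0,0,0,0,0.2,0]]])

```text
time_s: 24.73
eef_pos: [450.4, -263.9, 348.4]
ee_rot: [-2.22, -2.222, -0.004]
force: [0.9, -0.5, -1.6]
width: 66.9
finger_force: 30.0
```

Request:
move_arm(commands=[[[0,0,0,0,0,0.04,0],[0,0,0,0,0,0.08,0],[0,0,0,0,0,0.12,0],[0,0,0,0,0,0.15,0],[0,0,0,0,0,0.15,0],[0,0,0,0,0,0.15,0]]])

```text
time_s: 25.23
eef_pos: [450.4, -263.3, 302.9]
ee_rot: [-2.219, -2.222, -0.004]
force: [-0.2, -0.6, -0.3]
width: 66.9
finger_force: 30.0
```

Request:
move_arm(commands=[[[0,0,0,0,0,0,0.95],[0,0,0,0,0,0,0.95],[0,0,0,0,0,0,0.95],[0,0,0,0,0,0,0.95],[0,0,0,0,0,-0.1,0.95],[0,0,0,0,0,-0.25,0.95],[0,0,0,0,0,-0.4,0.95],[0,0,0,0,0,-0.4,0.95]]])

```text
time_s: 25.9
eef_pos: [450.6, -263.9, 433.1]
ee_rot: [2.209, 2.212, 0.008]
force: [1.0, -0.6, 1.3]
width: 89.3
finger_force: 0.0
```

Run:
```python
from h import *
s=ctrl.observe(); print(s["eef_pos"])
print(beakers("scene"))
o=rims({3:(433,-145,82),5:(452,-263,101)},("scene",))
o=rims({4:(452,-263,94)},("scene",))
plan([([*o.get(3,(433,-145.5)),190],down(-30)) if 3 in o else ([433,-145.5,190],down(-30))])
im,_=ctrl.read_camera("wrist"); cv2.imwrite("pics/w6.png",im)
```

```text
[ 450.58999017 -263.89737443  433.05134531]
[(583, -175, 24.3, 72, 0.9, 189), (451, -263, 43.6, 102, 0.71, 361), (432, -145, 30.1, 83, 0.68, 227), (449, -260, 37.1, 96, 0.64, 297), (490, 64, 16.6, 91, 0.19, 129)]
3 212 [ 432.5 -145.2] z 80.9 max r 31.7 spout at (array([ 20.,  40., 120., 140., 160.]), array([2, 1, 2, 1, 1]))
5 489 [ 452.4 -262.2] z 99.3 max r 46.4 spout at (array([-160., -140.]), array([5, 2]))
4 624 [ 450.7 -261.4] z 94.3 max r 43.7 spout at (array([-180., -160., -140., -120., -100.,  -80.,  -60.,  -40.,  -20.,
         -0.,   20.,   40.,   60.,   80.,  100.,  120.,  140.,  160.,
        180.]), array([10, 17, 15,  6,  9, 24, 29, 29, 29, 22, 17,  6,  8, 13, 17, 20, 18,
       21, 10]))
t 26.1
[0.001, -0.004, 0.668] [0.393, -0.057, 0.177] rows 4.2
```

View pics/w6.png

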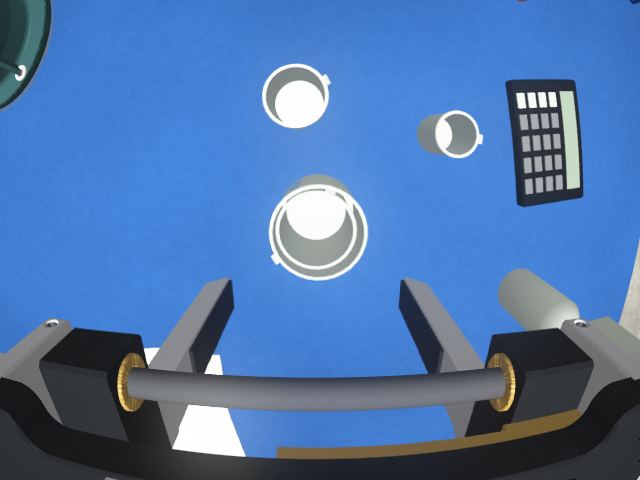

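Beaker4 is seated inside beaker5: two concentric rims at px (318,230), rim height 95. Beaker3 is at (296,95) and beaker2 at (460,134). Now beaker3.

Request:
move_arm(commands=[[[0.001,-0.004,0.668,0.393,-0.057,0.17,0.9],[0.001,-0.004,0.668,0.393,-0.057,0.17,0.9],[0.001,-0.004,0.668,0.393,-0.057,0.17,0.9],[0.001,-0.004,0.668,0.393,-0.057,0.17,0.9],[0.001,-0.004,0.668,0.393,-0.057,0.17,0.9],[0.001,-0.004,0.668,0.393,-0.057,0.17,0.9],[0.001,-0.004,0.668,0.393,-0.057,0.17,0.9]]])

```text
time_s: 26.73
eef_pos: [432.9, -145.5, 371.2]
ee_rot: [-2.718, -1.572, 0.003]
force: [0.2, 0.0, -0.2]
width: 84.6
finger_force: 0.0
```

Run:
```python
from h import *
s=ctrl.observe(); print(s["eef_pos"],s["q"].round(2))
print(beakers("scene")); o=rims({3:(432.5,-145.5,82)},("scene",))
plan([([432.6,-145.6,88.5],down(-30))])
```

```text
[ 432.89101759 -145.50558149  371.15091555] [-0.45 -0.11  1.63 -0.    1.62  0.07]
[(433, -143, 30.4, 83, 0.89, 231), (451, -263, 43.6, 102, 0.86, 444), (584, -173, 23.9, 72, 0.79, 166), (450, -259, 37.2, 97, 0.74, 265)]
3 215 [ 432.7 -145.3] z 81.1 max r 31.4 spout at (array([ 20.,  40., 120.]), array([1, 2, 1]))
t 26.9
[0.0, 0.001, 0.0] [0.001, -0.003, 0.347] rows 2.5
```

Request:
move_arm(commands=[[[0,0,0,0,-0.002,0.12,0.9],[0,0,0,0,-0.002,0.23,0.9],[0,0,0,0,-0.002,0.31,0.9],[0,0,0,0,-0.002,0.347,0.9],[0,0,0,0,-0.002,0.347,0.9],[0,0,0,0,-0.002,0.347,0],[0,0,0,0,-0.002,0.347,0],[0,0,0,0,-0.002,0.347,0],[0,0,0,0,-0.002,0.347,0],[0,0,0,0,-0.002,0.347,0],[0,0,0,0,-0.002,0.347,0],[0,0,0,0,-0.002,0.347,0]]])

```text
time_s: 27.88
eef_pos: [433.1, -145.7, 270.3]
ee_rot: [2.717, 1.57, 0.002]
force: [-0.1, 0.4, 4.9]
width: 54.0
finger_force: 30.0
```

Request:
move_arm(commands=[[[0,0,0,0,0,-0.05,0],[0,0,0,0,0,-0.12,0],[0,0,0,0,0,-0.22,0],[0,0,0,0,0,-0.32,0],[0,0,0,0,0,-0.4,0],[0,0,0,0,0,-0.43,0],[0,0,0,0,0,-0.43,0]]])

```text
time_s: 28.47
eef_pos: [432.9, -145.5, 400.5]
ee_rot: [2.716, 1.568, 0.005]
force: [0.2, 0.5, -0.2]
width: 54.6
finger_force: 30.0
```

Run:
```python
from h import *
s=ctrl.observe(); M=R.from_rotvec(s["ee_rot"]).as_matrix(); print(s["eef_pos"],s["width"],(s["eef_pos"]+180*M[:,2]).round(1))
o=rims({3:(432.5,-145.5,82+129)},("scene",)); o.update(rims({5:(452,-263,101),4:(450,-261,96)},("scene",)))
print("b4:",[b for b in beakers("scene")])
d=np.array([450-432.7,-261.-(-145.3),0]); print(M.T@d/300)
```

```text
[ 432.93370492 -145.53825771  400.49235993] 54.558690924320075 [ 433.9 -146.1  220.5]
3 159 [ 435.8 -146.9] z 211.7 max r 37.5 spout at (array([-40., -20.,  40.]), array([12, 15,  3]))
5 509 [ 452.3 -262.2] z 99.2 max r 45.9 spout at (array([-160., -140.,  160.]), array([1, 3, 1]))
4 662 [ 450.4 -261.2] z 96.1 max r 44.6 spout at (array([-180., -160., -140., -120., -100.,  -80.,  -60.,  -40.,  -20.,
          0.,   20.,   40.,   60.,   80.,  100.,  120.,  140.,  160.,
        180.]), array([12, 27, 19, 14,  9, 24, 29, 33, 30, 27, 19,  8, 13, 20, 24, 25, 27,
       26, 13]))
b4: [(438, -151, 32.2, 209, 0.71, 128), (451, -263, 43.1, 102, 0.65, 425), (583, -173, 23.4, 72, 0.63, 170), (451, -260, 35.6, 96, 0.56, 243)]
[-0.3052381   0.2426754   0.00160463]
```

Request:
move_arm(commands=[[[0,0,0,-0.05,0.04,0,0],[0,0,0,-0.12,0.095,0,0],[0,0,0,-0.19,0.151,0,0],[0,0,0,-0.26,0.207,0,0],[0,0,0,-0.305,0.243,0,0],[0,0,0,-0.305,0.243,0,0],[0,0,0,-0.305,0.243,0,0]]])

```text
time_s: 29.25
eef_pos: [449.9, -261.5, 396.4]
ee_rot: [-2.719, -1.568, 0.001]
force: [0.1, -0.2, -1.1]
width: 54.2
finger_force: 30.0
```

Request:
move_arm(commands=[[[0,0,0,0,0,0.05,0],[0,0,0,0,0,0.1,0],[0,0,0,0,0,0.14,0],[0,0,0,0,0,0.17,0],[0,0,0,0,0,0.2,0],[0,0,0,0,0,0.22,0],[0,0,0,0,0,0.22,0]]])

```text
time_s: 29.83
eef_pos: [449.8, -260.7, 330.5]
ee_rot: [-2.719, -1.571, 0.001]
force: [-0.7, 0.1, -1.3]
width: 54.3
finger_force: 30.0
```

Request:
move_arm(commands=[[[0,0,0,0,0,0.04,0],[0,0,0,0,0,0.07,0],[0,0,0,0,0,0.09,0],[0,0,0,0,0,0.09,0],[0,0,0,0,0,0.09,0]]])

```text
time_s: 30.25
eef_pos: [450.0, -261.2, 304.5]
ee_rot: [2.72, 1.571, -0.0]
force: [-0.1, 0.1, 0.3]
width: 54.0
finger_force: 30.0
```

Request:
move_arm(commands=[[[0,0,0,0,0,0,0.9],[0,0,0,0,0,0,0.9],[0,0,0,0,0,0,0.9],[0,0,0,0,0,0,0.9],[0,0,0,0,0,-0.1,0.9],[0,0,0,0,0,-0.25,0.9],[0,0,0,0,0,-0.4,0.9],[0,0,0,0,0,-0.4,0.9],[0,0,0,0,0,-0.4,0.9]]])

```text
time_s: 31.0
eef_pos: [450.2, -261.2, 430.2]
ee_rot: [2.712, 1.566, 0.006]
force: [0.5, -0.3, 0.2]
width: 84.8
finger_force: 0.0
```

Run:
```python
from h import *
s=ctrl.observe(); print(s["eef_pos"])
print(beakers("scene")); print([(np.round(x["point"]).tolist(),round(x["confidence"],2)) for x in ctrl.mark_of("beaker2","scene")])
o=rims({2:(583,-174,71)},("scene",))
plan([([582.3,-174.5,170],down(60))]); plan([([582.3,-174.5,170],down(-60))])
im,_=ctrl.read_camera("wrist"); cv2.imwrite("pics/w7.png",im)
```

```text
[ 450.24212983 -261.23321557  430.15007071]
[(453, -261, 38.6, 98, 0.93, 281), (448, -261, 29.3, 89, 0.89, 168), (583, -174, 23.8, 72, 0.86, 188), (451, -263, 43.0, 102, 0.65, 363)]
[([449.0, -260.0, 6.0], 0.83), ([450.0, -263.0, -2.0], 0.67), ([450.0, -259.0, 4.0], 0.57), ([582.0, -174.0, -2.0], 0.56)]
2 178 [ 581.8 -174.1] z 70.3 max r 25.1 spout at (array([-20.,  -0., 160.]), array([2, 2, 1]))
t 31.2
[-0.001, -0.001, -0.667] [0.157, 0.08, 0.08] rows 4.2
[-0.001, -0.001, -0.667] [0.096, 0.147, 0.08] rows 4.2
[-0.001, -0.001, -0.667] [0.01, 0.176, 0.08] rows 4.2
t 31.2
[-0.004, 0.001, 0.667] [0.47, 0.239, 0.241] rows 4.2
```

View pics/w7.png

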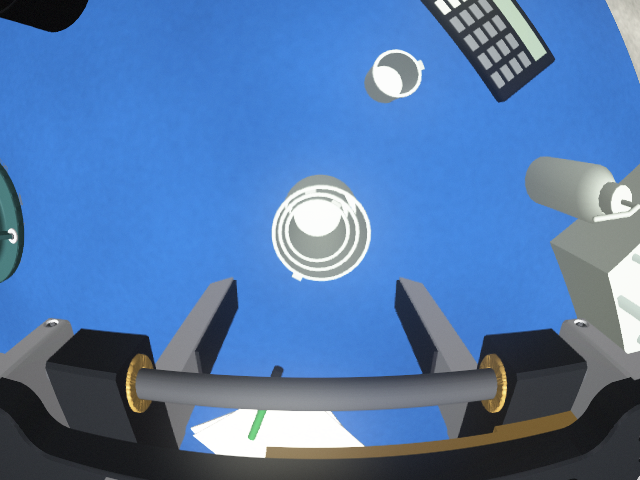

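All three rims are nested and concentric at px (320,232), with the beaker3 rim at 88, so it is fully down. Beaker2 is at (397,75), unmoved. Now beaker2.

Request:
move_arm(commands=[[[-0.004,0.001,0.667,0.469,0.239,0.24,0.7],[-0.004,0.001,0.667,0.469,0.239,0.24,0.7],[-0.004,0.001,0.667,0.469,0.239,0.24,0.7],[-0.004,0.001,0.667,0.469,0.239,0.24,0.7],[-0.004,0.001,0.667,0.469,0.239,0.24,0.7],[-0.004,0.001,0.667,0.469,0.239,0.24,0.7],[-0.004,0.001,0.667,0.469,0.239,0.24,0.7],[-0.004,0.001,0.667,0.469,0.239,0.24,0.7]]])

```text
time_s: 31.92
eef_pos: [581.9, -175.7, 353.0]
ee_rot: [3.031, 0.812, 0.003]
force: [-0.2, -0.3, -0.6]
width: 65.4
finger_force: 0.0
```

Run:
```python
from h import *
s=ctrl.observe(); print(s["eef_pos"],s["q"].round(2))
print(beakers("scene")); o=rims({2:(582,-174,71)},("scene","top"))
plan([([582.2,-174.5,82],down(-60))])
```

```text
[ 581.90539761 -175.67368795  352.98279846] [-0.39  0.23  1.31 -0.    1.6   0.66]
[(450, -260, 35.6, 97, 0.84, 176), (451, -264, 43.5, 102, 0.78, 378), (583, -175, 23.8, 72, 0.65, 166), (451, -261, 31.7, 90, 0.6, 199), (503, 167, 16.9, 92, 0.31, 119)]
2 159 [ 581.7 -174.2] z 70.5 max r 25.8 spout at (array([-20.,  -0.]), array([3, 2]))
t 32.1
[0.007, -0.004, -0.002] [0.003, -0.005, 0.308] rows 2.2
```

Request:
move_arm(commands=[[[0,0,0,0.003,-0.003,0.11,0.7],[0,0,0,0.003,-0.003,0.21,0.7],[0,0,0,0.003,-0.003,0.28,0.7],[0,0,0,0.003,-0.003,0.308,0.7],[0,0,0,0.003,-0.003,0.308,0.7],[0,0,0,0.003,-0.003,0.308,0],[0,0,0,0.003,-0.003,0.308,0],[0,0,0,0.003,-0.003,0.308,0],[0,0,0,0.003,-0.003,0.308,0],[0,0,0,0.003,-0.003,0.308,0],[0,0,0,0.003,-0.003,0.308,0]]])

```text
time_s: 33.03
eef_pos: [583.7, -174.3, 262.7]
ee_rot: [3.029, 0.812, 0.009]
force: [0.1, 0.4, 6.1]
width: 41.8
finger_force: 30.0
```

Request:
move_arm(commands=[[[0,0,0,0,0,-0.05,0],[0,0,0,0,0,-0.12,0],[0,0,0,0,0,-0.22,0],[0,0,0,0,0,-0.32,0],[0,0,0,0,0,-0.4,0],[0,0,0,0,0,-0.43,0],[0,0,0,0,0,-0.43,0]]])

```text
time_s: 33.62
eef_pos: [582.9, -173.8, 393.0]
ee_rot: [3.028, 0.811, 0.012]
force: [-0.5, 0.7, 0.2]
width: 42.1
finger_force: 30.0
```

Run:
```python
from h import *
s=ctrl.observe(); M=R.from_rotvec(s["ee_rot"]).as_matrix(); print(s["eef_pos"],s["width"],(s["eef_pos"]+180*M[:,2]).round(1))
o=rims({2:(582,-174.5,71+129)},("scene","top")); rims({3:(449,-261.5,89)},("scene","top"))
# b3 rim only: points 84-91 high
P=np.vstack([c[2][(c[1]>0)&(np.hypot(c[2][...,0]-450,c[2][...,1]+261)<31)&(abs(c[2][...,2]-88)<4)] for c in (cloud("top"),cloud("scene"))])
f=least_squares(lambda c:np.hypot(P[:,0]-c[0],P[:,1]-c[1])-26.5,[449,-261.5],loss="soft_l1",f_scale=1); print("b3",f.x,len(P))
print(beakers("top"))
for t in ([449.5,-261.5],f.x): print(M.T@np.array([t[0]-582,t[1]+174.4,0])/300)
```

```text
[ 582.9276936  -173.83326653  393.03993364] 42.05530682246143 [ 584.6 -174.7  213. ]
2 55 [ 585.  -177.7] z 201.3 max r 29.6 spout at (array([-80., -60., -40.]), array([2, 4, 3]))
3 664 [ 447.2 -261.4] z 89.6 max r 42.8 spout at (array([-180., -160., -140., -120., -100.,  -80.,  -60.,  -40.,  -20.,
         -0.,   20.,   40.,   60.,   80.,  100.,  120.,  140.,  160.,
        180.]), array([ 7, 17, 20, 24, 36, 38, 24, 10,  9,  8, 17, 17, 23, 30, 30, 33, 22,
       18,  7]))
b3 [ 448.86905806 -261.29177342] 223
[(453, -262, 37.5, 100, 0.72, 102), (451, -265, 43.5, 104, 0.65, 135)]
[-0.5276561   0.03057614 -0.00265195]
[-0.52913024  0.02892347 -0.00267491]
```

Request:
move_arm(commands=[[[0,0,0,-0.06,0.003,0,0],[0,0,0,-0.15,0.008,0,0],[0,0,0,-0.25,0.013,0,0],[0,0,0,-0.35,0.018,0,0],[0,0,0,-0.45,0.024,0,0],[0,0,0,-0.51,0.027,0,0],[0,0,0,-0.532,0.028,0,0],[0,0,0,-0.532,0.028,0,0],[0,0,0,-0.532,0.028,0,0]]])

```text
time_s: 34.77
eef_pos: [449.0, -260.7, 389.4]
ee_rot: [3.032, 0.812, 0.005]
force: [-0.8, -0.0, 0.3]
width: 41.9
finger_force: 30.0
```

Run:
```python
from h import *
s=ctrl.observe(); M=R.from_rotvec(s["ee_rot"]).as_matrix(); print(s["eef_pos"],s["force"],s["width"],(s["eef_pos"]+180*M[:,2]).round(1))
im,_=ctrl.read_camera("wrist"); cv2.imwrite("pics/w8.png",im)
```

```text
[ 448.9556834  -260.73626363  389.36138723] [-0.77504414 -0.00296034  0.32084656] 41.94674314692289 [ 449.7 -261.1  209.4]
```

View pics/w8.png

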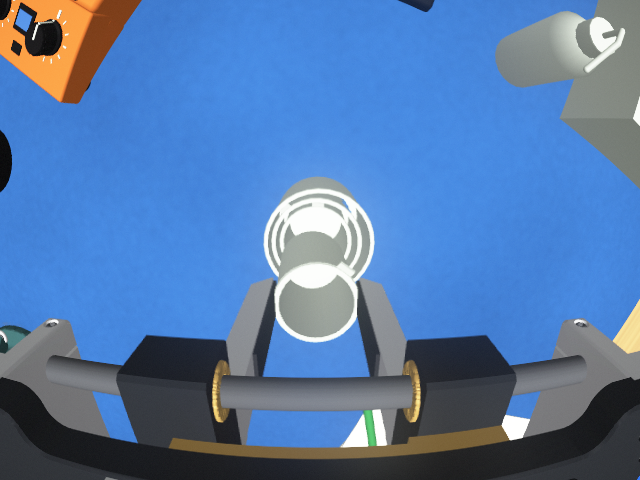

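The wrist view shows beaker2 held at px (316,300) over the nested rims centred near (319,240). I check the lateral offset numerically.

Run:
```python
from h import *
im=cv2.imread("pics/w8.png"); g=im.min(2).astype(int)
for v in (200,210,215,220,225,230,235,240,245,250,255,258): print(v,''.join("%4d"%x for x in g[v,262:378:2]))
i=ctrl.camera_info("wrist"); f=240/np.tan(np.radians(i["fov_y"]/2))
def pix(p):
    q=R.from_rotvec(i["attitude"]).inv().apply(np.array(p)-i["position"]); h=np.hypot(q[0],q[1]); return (q[:2]/h*np.arctan2(h,q[2])*f+[i["cx"],i["cy"]]).round(1)
print("b3 rim ctr",pix([448.9,-261.3,88]),"b5 rim ctr",pix([452,-262.7,101]),"grip axis low",pix([449.3,-261,127]),"top",pix([449.3,-261,198]))
```

```text
200   84  86  87  86  86  87  86  88  90 102 153 201 251 253 253 229 157 158 161 176 217 238 248 253 253 253 253 253 253 253 253 253 251 243 225 179 158 152 152 152 136 189 253 253 253 247 169 103  94  93  94  91  92  92  93  90  90  87
210   86  87  85  87  87  89 166 252 253 246 246 245 250 253 252 211 157 167 207 243 253 253 253 253 253 253 253 253 253 253 253 253 253 253 247 214 164 154 151 173 253 253 249 172 228 253 253 189 237 253 250 124  95  96  95  94  92  92
215   83  84  87  87 110 251 253 213 146 239 251 253 253 203 178 246 253 253 253 253 253 253 253 253 253 253 253 253 253 253 253 253 253 253 253 253 253 253 247 175 162 252 253 253 252 242 253 231 145 146 227 253 231 104  94  93  90  90
220   84  85  88 146 252 252 145 154 247 253 197 231 238 252 253 253 253 253 253 253 253 253 253 253 253 253 253 253 253 253 253 253 253 253 253 253 253 253 253 253 253 238 253 197 175 252 253 192 148 145 146 166 252 246 129  95  92  90
225   84  86 173 253 249 139 180 252 250 138 144 248 253 206 213 253 253 253 253 253 253 253 253 253 253 253 253 253 253 253 253 253 253 253 253 253 253
[... 1139 characters left out ...]
60 159 161 158 158 156 159 156 156 155 155 153 154 152 151 155 154 237 252 189 154 152 181 252 237 150 150 149 146 248 248  94  93
255   88  93 245 251 148 139 243 252 140 142 155 157 159 159 161 161 162 163 162 163 161 162 161 161 160 161 158 160 159 159 157 156 155 155 156 155 154 153 151 151 149 235 252 197 156 153 151 251 250 153 152 151 150 231 252 174  93  94
258   89  89 164 252 229 141 168 251 249 143 156 159 159 159 162 161 162 161 163 164 163 160 160 161 159 158 162 159 159 157 158 157 155 155 155 155 154 155 152 153 150 184 227 156 156 156 237 252 198 151 151 151 149 250 243  95  95  91
b3 rim ctr [314.7 242.7] b5 rim ctr [318.4 244.9] grip axis low [314.6 257.6] top [314.7 301.4]
```

Run:
```python
from h import *
im=cv2.imread("pics/w8.png"); g=im.min(2).astype(int)
i=ctrl.camera_info("wrist"); f=240/np.tan(np.radians(i["fov_y"]/2)); M=R.from_rotvec(ctrl.observe()["ee_rot"]).as_matrix()
def pix(p):
    q=R.from_rotvec(i["attitude"]).inv().apply(np.array(p)-i["position"]); h=np.hypot(q[0],q[1]); return (q[:2]/h*np.arctan2(h,q[2])*f+[i["cx"],i["cy"]]).round(1)
X=np.array([.866,.5,0]); c2=np.array([449.3,-261,126.7]); c2t=c2+[0,0,71]; c3=np.array([448.9,-261.3,88])
print("b2 base far edge",pix(c2+21.5*X),"top rim far/near",pix(c2t+20.5*X),pix(c2t-20.5*X),"b3 rim far/near",pix(c3+26.5*X),pix(c3-26.5*X),"mm/px",25/ (pix(c2+0*X)-pix(c2+25*X))[1])
for u in (300,308,316,324): print(u,"rows170+",g[170:345:1,u][::2].tolist())
```

```text
b2 base far edge [314.6 227.1] top rim far/near [314.7 263.3] [314.7 335.7] b3 rim far/near [314.7 209.7] [314.7 274. ] mm/px 0.7062146892655367
300 rows170+ [86, 86, 88, 87, 91, 120, 153, 154, 154, 155, 154, 239, 253, 238, 157, 176, 253, 253, 191, 169, 243, 253, 253, 253, 253, 253, 253, 253, 253, 253, 253, 252, 171, 163, 163, 161, 162, 162, 161, 163, 162, 162, 161, 163, 164, 163, 161, 166, 221, 252, 252, 252, 252, 252, 252, 252, 252, 251, 165, 151, 150, 148, 148, 150, 148, 149, 148, 148, 148, 146, 148, 144, 146, 146, 145, 144, 145, 144, 143, 141, 144, 145, 187, 251, 251, 105, 85, 83]
308 rows170+ [86, 87, 89, 92, 149, 152, 154, 156, 155, 162, 246, 253, 203, 159, 189, 253, 253, 167, 177, 251, 253, 253, 253, 253, 253, 253, 253, 253, 253, 253, 250, 163, 161, 163, 164, 163, 162, 161, 163, 162, 160, 163, 161, 162, 161, 161, 175, 218, 252, 252, 252, 252, 252, 252, 252, 252, 252, 252, 252, 187, 153, 153, 154, 151, 152, 152, 150, 150, 152, 152, 150, 150, 150, 151, 149, 150, 148, 147, 149, 147, 147, 147, 146, 168, 251, 248, 84, 84]
316 rows170+ [88, 91, 89, 115, 151, 155, 154, 155, 154, 200, 253, 250, 156, 158, 228, 253, 246, 245, 245, 253, 253, 253, 253, 253, 253, 253, 253, 253, 253, 253, 250, 160, 160, 158, 161, 159, 160, 161, 161, 159, 161, 159, 158, 159, 159, 159, 205, 247, 252, 252, 252, 252, 252, 252, 252, 252, 252, 252, 252, 185, 158, 157, 156, 157, 156, 155, 155, 155, 153, 154, 152, 155, 152, 154, 153, 152, 151, 151, 152, 152, 152, 152, 148, 150, 247, 251, 156, 84]
324 rows170+ [88, 88, 89, 92, 150, 153, 152, 151, 155, 180, 253, 253, 159, 156, 190, 253, 253, 182, 188, 247, 253, 253, 253, 253, 253, 253, 253, 253, 253, 253, 253, 252, 162, 157, 158, 156, 157, 158, 155, 155, 159, 155, 157, 157, 157, 157, 179, 229, 252, 252, 252, 252, 252, 252, 252, 252, 252, 251, 168, 160, 160, 158, 157, 159, 158, 157, 157, 157, 158, 157, 156, 158, 157, 155, 156, 154, 156, 155, 154, 154, 153, 153, 152, 203, 251, 238, 84, 84]
```

Request:
move_arm(commands=[[[0,0,0,0.008,0.006,0,0],[0,0,0,0.008,0.006,0.04,0],[0,0,0,0.008,0.006,0.08,0],[0,0,0,0.008,0.006,0.12,0],[0,0,0,0.008,0.006,0.15,0],[0,0,0,0.008,0.006,0.18,0],[0,0,0,0.008,0.006,0.2,0],[0,0,0,0.008,0.006,0.2,0],[0,0,0,0.008,0.006,0.2,0]]])

```text
time_s: 35.57
eef_pos: [451.8, -261.4, 329.1]
ee_rot: [3.032, 0.812, 0.004]
force: [0.7, 0.8, 0.2]
width: 41.9
finger_force: 30.0
```

Run:
```python
from h import *
s=ctrl.observe(); print(s["eef_pos"],s["force"],s["width"])
im,d,P=cloud("scene"); q=P[(d>0)&(np.hypot(P[...,0]-450,P[...,1]+261)<55)]; print([(round(b[0]),b[1],b[2],b[3]) for b in beakers("scene")]); rims({5:(452,-263,101)},("scene",))
```

```text
[ 451.79300092 -261.40476059  329.10752747] [0.68635754 0.75713889 0.21863636] 41.8507249610752
[(455, -264, 27.1, 139), (451, -262, 42.7, 102), (453, -260, 36.1, 97), (504, 168, 17.8, 92)]
5 480 [ 451.  -261.9] z 99.7 max r 44.3 spout at (array([-160., -140.,  -20.]), array([1, 1, 2]))
```

Request:
move_arm(commands=[[[0,0,0,0,0,0.03,0],[0,0,0,0,0,0.06,0],[0,0,0,0,0,0.085,0],[0,0,0,0,0,0.085,0],[0,0,0,0,0,0.085,0]]])

```text
time_s: 36.18
eef_pos: [451.7, -261.3, 302.7]
ee_rot: [3.033, 0.813, 0.002]
force: [-0.3, -0.1, -0.9]
width: 41.5
finger_force: 30.0
```

Request:
move_arm(commands=[[[0,0,0,0,0,0,0.8],[0,0,0,0,0,0,0.8],[0,0,0,0,0,0,0.8],[0,0,0,0,0,0,0.8],[0,0,0,0,0,-0.1,0.8],[0,0,0,0,0,-0.25,0.8],[0,0,0,0,0,-0.4,0.8],[0,0,0,0,0,-0.5,0.8],[0,0,0,0,0,-0.5,0.8]]])

```text
time_s: 36.93
eef_pos: [451.4, -261.0, 464.2]
ee_rot: [3.018, 0.809, 0.021]
force: [0.6, -1.2, 1.3]
width: 75.0
finger_force: 0.0
```

Run:
```python
from h import *
s=ctrl.observe(); print(s["eef_pos"],s["width"])
print("scene",beakers("scene")); im,d,P=cloud("scene"); cv2.imwrite("pics/scene9.png",im)
q=P[(d>0)&(np.hypot(P[...,0]-451,P[...,1]+262)<46)]; print("z pct",np.percentile(q[:,2],[0,50,95,99,100]).round(1)); print(np.histogram(q[:,2],bins=np.arange(0,120,5)))
for c in ("scene","top"): jugstate(c,491,355,121)
for c in ("scene",):
    for l in ("jug","beaker2","heat_knob_top","stir_knob_top","wash_bottle","calculator","meter"): print(l,[(np.round(x["point"]).tolist(),round(x["confidence"],2)) for x in ctrl.mark_of(l,c)])
print("top",beakers("top"))
```

```text
[ 451.44270879 -260.99827661  464.19330267] 75.04943869569755
scene [(451, -263, 43.6, 102, 0.89, 398), (448, -259, 30.6, 90, 0.73, 176), (450, -258, 37.7, 97, 0.71, 242)]
z pct [ -3.7 528.9 645.9 648.  652.1]
(array([172,  62,  57,  62,  69,  68,  90,  79,  97,  90,  91, 114, 103,
       117, 130, 178, 218, 315, 279, 280, 222,   2,   0]), array([  0,   5,  10,  15,  20,  25,  30,  35,  40,  45,  50,  55,  60,
        65,  70,  75,  80,  85,  90,  95, 100, 105, 110, 115]))
scene rim 483 slope deg [-1.2 -0.9] z 125.7 ((491.33026123046875, 355.4206237792969), 48.850868225097656)
top rim 438 slope deg [ 0.2 -2.5] z 129.3 ((489.51507568359375, 355.3495788574219), 50.726280212402344)
jug [([448.0, -260.0, 7.0], 0.74), ([307.0, 157.0, 3.0], 0.72), ([806.0, 89.0, 1.0], 0.62), ([710.0, -360.0, -3.0], 0.42)]
beaker2 [([451.0, -260.0, 4.0], 0.72), ([450.0, -262.0, 8.0], 0.69), ([449.0, -262.0, -1.0], 0.66), ([452.0, -262.0, 10.0], 0.6)]
heat_knob_top [([502.0, 170.0, 84.0], 0.51)]
stir_knob_top [([484.0, 68.0, 85.0], 0.6)]
wash_bottle [([714.0, -362.0, -4.0], 0.91), ([465.0, 435.0, 98.0], 0.66)]
calculator [([728.0, -164.0, -3.0], 0.93)]
meter [([725.0, 339.0, 1.0], 0.79), ([491.0, 359.0, 12.0], 0.67)]
top [(465, -258, 36.7, 102, 0.76, 53), (471, -256, 28.6, 99, 0.64, 44), (473, -257, 9.6, 94, 0.51, 20)]
```

Run:
```python
from h import *
im,d,P=cloud("scene")
for c in ((449,-261),):
    r=np.hypot(P[...,0]-c[0],P[...,1]-c[1]); 
    for a,b in ((0,10),(10,18),(18,24),(24,30),(30,36)):
        z=P[...,2][(d>0)&(r>=a)&(r<b)&(P[...,2]<140)]; print(a,b,len(z),np.histogram(z,bins=[-5,5,10,15,30,50,65,75,79,83,86,90,95,99,104,140])[0])
m=(d>0)&(r<27)&(abs(P[...,2]-79.5)<3.5); q=P[m]; 
f=least_squares(lambda c:np.hypot(q[:,0]-c[0],q[:,1]-c[1])-20.5,[449,-261],loss="soft_l1"); print("b2 rim",f.x,len(q),np.median(abs(f.fun)))
```

```text
0 10 0 [0 0 0 0 0 0 0 0 0 0 0 0 0 0 0]
10 18 5 [0 0 0 0 0 1 2 0 1 1 0 0 0 0 0]
18 24 376 [ 0  0  0  9 86 97 67 39 74  3  1  0  0  0  0]
24 30 281 [  0   0   0   0   0   3  13  34  41  27 135  26   2   0   0]
30 36 405 [  0   0   0   0   0   4   9   4  15  35  55 141 126  14   2]
b2 rim [ 447.0246969  -259.11353553] 162 2.2860141822711615
```

```bash
python3 -c "
from cell import ctrl
print(ctrl.job_done())"
```

```text
the job is handed in; nothing more can be done
None
```

I handed the job in at about 37 s: both knobs measured within about 1.5° of zero, then the jug was set down upright on the mat, and the four beakers that were out (beaker1 was absent) are nested fully down inside beaker5, by depth readings. The wash bottle, calculator and meter were not touched, and the hand-in gave no verdict.

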